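Lock the chip case and scan it in

ROBOT

A 6-joint arm with a two-finger parallel gripper is mounted at the origin on the work surface. World frame = base frame: x ahead of the robot, y to its left, z up, the work surface at z = 0. Lengths are in m, angles in degrees, forces in N, time in s.
With the tool pointing down it reaches from about 0.425 to 0.925 m from the base axis. Payload 12.5 kg.
Tool frame: the origin (TCP) lies on the centre line of the jaws, within the pads' length; the fingertips stand 14 mm ahead of it and the grasp point (between the pads) lies 5 mm behind it; z points along the fingers, x is the direction in which the jaws open and shut, and the axes are right-handed (so a half turn about z gives the same grasp; the last joint's range is limited). The gripper opens to 85 mm and grips with 20 to 120 N. Pads are 22 mm wide; open, the fingers measure 114 mm over their backs; the gripper's body (76 mm by 85 mm) begins 54 mm behind the grasp point. The pads swing forward as they close: fully open they stand 13 mm farther back than shut.
Start: joints at [-79.389, 28.126, 89.318, -0, 62.55, -6.05], TCP at [0.179, -0.599, 0.245] pointing down, gripper open.
Joint ranges: [-177.58, 177.58], [-47.91, 125.51], [2.72, 160], [-65.01, 245.01], [3.68, 167.84], [-153.87, 153.87]. Speed limits (degrees/s): [127.2, 127.2, 159.86, 180, 180, 180].

INTERFACE

Orientations are given as a 3x3 rotation matrix whose columns are the frame's x, y, z axes.
In Python, from plant import bot gives the robot as it stands.
- The arm moves only by the tool arm_command, never from a script. Its argument "rows" is a list of rows, each a list of 7 numbers: the shift along the tool's x, y, z in cm, then the turn, a rotation vector about the tool's x, y, z in degrees, then the opening, from 0 (shut) to 1 (fully open). In form: [[tx, ty, tz, rx, ry, rz, gripper], ...]. A call has 1 to 5 rows; each row shifts and turns the commanded pose from where the row before left it, along the tool's axes as they then stand; what a row does not reach is not made up. A row lasts 1/12 s, in which the tool goes at most 41.7 mm and 7.16 degrees, less where a joint would pass 70% of its speed; a pose out of reach is approached as far as the arm can. A call is refused whole if a number of a shift passes 4.17 or a number of a turn 7.16, either way. A call with a gripper value outside its range is refused whole. The fingers move at their own pace and stop on an object; "grip_force" is the grip in N (left out, the last holds). Time passes only in rows, so rows that do not move let the fingers close. It gives the time, the measured TCP pose, the force and the opening at its end, in the units of the state.
- bot.state(): the state, without advancing time (a new reading comes with each control period).
- bot.read_camera(name): name is "scene" or "top"; returns the picture (480x640x3 uint8, blue, green, red); there is no depth.
- bot.get_calibration(name): a dict with "K" (3x3 intrinsics, pixels), "D" ([k1, k2, p1, p2, k3] as OpenCV has them; the pictures are not rectified), "pose" (4x4, takes a point from camera to world coordinates). Camera axes: x right, y up, looking along -z (the intrinsics and any distortion apply to the point x, -y, -z); pixel columns grow to the right and rows downward; lengths in m; the calibration is good to about 2 mm. A picture is of the moment at which its call begins. get_calibration takes no time and is no camera call.
- bot.close_job(): hands the job in, once; it reports no verdict.
The state is a dict: "t": time; "q": joint angles; "qvel": joint speeds; "joint_torque": joint torques, N m; "position": TCP position; "ee_rot": TCP orientation; "wrist_force": force on the tool from outside, world axes, zero at the start; "torque": the same for the moment, N m; "finger_gap": finger opening in m.
Only numpy, scipy, OpenCV 4.12 (cv2) and the standard library are available. Lean on these libraries where they do the work, as an engineer would, in place of code of your own. Each camera call takes 0.05 s, during which the arm holds its last target.

TASK

Book the poker chip case in: turn the black lock ring on its lid clockwise until its white lug points at the green mark, then pick up the scanner and aim its window at the middle of the barcode tag from about 7 cm, scan line across the bars, holding it still for more than a second. Then lay the scanner gently back along the middle of its mat and let go, leaving everything else standing where it is.

Things in the scene. Friction and masses are not known exactly. Their poses are not given: they have to be found in the camera images.
- case: aluminium poker chip case lying shut, fixed, 210 mm (its x) by 300 mm (its y), top of the lid 68 mm above its origin. Origin: centre of its underside; front (handle, clasps) faces its -x. The lock ring's axis is at its (-58, 0) mm. Things stand on the lid
- lockring (a joint): angle of the lock ring about its upright axis, rad, growing clockwise seen from above. At 0 the white lug points at +0.6 rad (anticlockwise) from the case's +x, at the red open mark; at 1.2 it points at -0.6 rad, at the green locked mark (locked: 1.1 to 1.3). Stops at -0.05 and 1.5; no detent; light friction (0.08 N m), stays where left
- ring_top (a point): centre of the lock ring's top face, 28 mm over the lid. Black round ring 44 mm across and 24 mm tall on a dark plinth 52 mm across and 4 mm high, on the lid near the case's front. Two lugs, half a turn apart, (one white-topped) stand out to 32 mm from the axis, 8 mm wide, from 6 mm below the ring's top downwards; grip the round sides between the lugs. Site axes: x towards the white lug, z up
- tag: white barcode tag stuck flat on the lid, 36 mm (its x) by 60 mm (its y), 1 mm thick, origin at its centre on the lid, z up. The black bars run along its x, which is roughly along the case's long side; to read it the scanner's y lies along the tag's y, so the beam comes along the tag's x, from either end
- scanner: bar-shaped hand scanner lying on its mat, 0.13 to 0.25 kg: grey straight handle 34 mm wide (y), 28 mm high, from x -75 to +50 mm, flat underside; blue head 40 mm wide at the +x end, reaching x 37 to 87 mm and z 6 to 56 mm. Origin: on the underside of the handle, close below the centre of mass, z up, x towards the head. Grip across the handle at the origin
- window (a point): centre of the scanner's window, at scanner (76.1, 0, 16.9) mm. Its x is the beam, scanner direction (0.707, 0, -0.707): forward and 45 degrees down; its y, the scan line, is the scanner's y. It reads a tag whose middle lies 40 to 100 mm along the beam and within 12 mm of its line, scan line within 0.3 rad of the tag's y, beam within 60 degrees of the tag's upright
- mat: rubber mat with blue face, fixed, 180 mm (x) by 70 mm (y) by 6 mm thick, origin at the centre of its underside. At the start the scanner lies along its middle; it goes back with its origin within 20 mm of the mat's centre, along the mat's x either way round
- chips: banded stack of green chips, one piece, 39 mm across, 59 mm tall, on the lid beyond one end of the tag (it stands in the way of a scanner coming from that end). Origin: centre of underside
- puck: white dealer puck, 50 mm across, 14 mm high, on the lid beyond the other end of the tag (low enough to pass over). Origin: centre of underside
- pawn_a: yellow pawn, 28 mm across, 57 mm tall, on the table beside the scanner's head. Origin: centre of underside
- pawn_b: yellow pawn, 28 mm across, 57 mm tall, on the lid behind the tag. Origin: centre of underside
- deck: red card box, 64 (x) by 90 (y) by 20 mm, on the table beyond the mat. Origin: centre of underside
- bowl: stainless steel bowl, 110 mm across, 45 mm tall, on the table on the robot's side of the mat. Origin: centre of underside
Things that resemble listed ones, but are neither listed nor needed, are in the scene too. What is shaped like the scanner but pink is not meant. Of the things that look like the mat, the smaller one is meant.

How it is judged (in metres and radians):
On the way, in this order (a step that is already met when the one before it is completed fails the run):
1. the lock ring stands at its green mark (value of joint lockring between 1.1 and 1.3 rad and velocity of joint lockring below 0.05 rad/s), for 0.3 s.
2. the held scanner is aimed at the middle of the tag from 40 to 100 mm, scan line across the bars, and kept still for 1 s (value of joint lockring between 1.1 and 1.3 rad and x of tag in the frame of window between 0.04 and 0.1 m and y of tag in the frame of window between -0.012 and 0.012 m and z of tag in the frame of window between -0.012 and 0.012 m and angle between the y axis of window and the y axis of tag, either way round below 0.3 rad and angle between the x axis of window and the z axis of tag, either way round below 1.05 rad and z of window in the frame of tag above 0.02 m and linear speed of scanner below 0.02 m/s and angular speed of scanner below 0.15 rad/s and contact force between the fingers and scanner above 1 N), for 1 s.
At the end, for the whole second after the job is handed in: The lock ring stands at 1.1 to 1.3 rad (green mark 1.2); the scanner lies flat at rest on its mat, origin within 20 mm of the mat's centre and along it within 0.2 rad, either way round, let go; everything else stands where it was (all of step 1 and horizontal distance between scanner and mat below 0.02 m and angle between the x axis of scanner and the x axis of mat, either way round below 0.2 rad and angle between scanner's own z axis and vertical below 0.1 rad and z of scanner in the frame of mat between 0.002 and 0.012 m and linear speed of scanner below 0.01 m/s); the robot touches nothing.
It fails at once if something standing on the lid (chip stack, puck, pawn) is shifted by more than 20 mm or tipped (distance of any of chips, puck, pawn_b from where it was at the start of the episode above 0.02 m or angle between any of chips, puck, pawn_b's own z axis and vertical above 0.35 rad).
It fails at once if something standing on the table (pawn, card box, bowl) is shifted by more than 20 mm or tipped (distance of any of pawn_a, deck, bowl from where it was at the start of the episode above 0.02 m or angle between any of pawn_a, deck, bowl's own z axis and vertical above 0.35 rad).
It fails at once if the scanner is dropped or thrown (over 0.5 m/s while not in the fingers) (linear speed of scanner above 0.5 m/s and contact force between the fingers and scanner below 0.2 N).
It also fails if it takes over 56 s, if anything falls off the work surface, if the arm or the gripper's body presses on something with over 40 N, if the wrist force passes 120 N, or if a joint passes its speed limit or range.

## Working session

There is one attempt and no reset: what is moved stays moved. The work goes in short steps, Python scripts to look and compute and a tool call to move; the robot and the scene stay as the last step left them, time stands still between calls to the robot, and variables do not carry over. Pictures are saved under pics/ and viewed, and the job is handed in when it is done.

Besides the shell and the picture viewer there is one more tool, called after "Call:" as name(argument=value, ...), one argument or row to a line, values as JSON. arm_command: Moves the arm, as the interface text tells. Its arguments: {"type":"object","properties":{"rows":{"type":"array"},"grip_force":{"type":"number"}},"required":["rows"]}

```bash
ls; mkdir -p pics
python3 - <<'E'
from plant import bot
import cv2
for n in("scene","top"):
    im=bot.read_camera(n);cv2.imwrite(f"pics/{n}0.png",im)
    c=bot.get_calibration(n);print(n,c)
print(bot.state())
E
```

```text
pics
scene {'K': array([[449.73606035,   0.        , 318.36546724],
       [  0.        , 449.73606035, 237.33838241],
       [  0.        ,   0.        ,   1.        ]]), 'D': array([-0.07672212,  0.        ,  0.        ,  0.        ,  0.        ]), 'pose': array([[ 0.77276043, -0.51389027,  0.3725025 ,  0.80822719],
       [ 0.63457306,  0.63718726, -0.43738932, -0.34515166],
       [-0.01258373,  0.57437721,  0.81849402,  0.77916485],
       [ 0.        ,  0.        ,  0.        ,  1.        ]])}
top {'K': array([[464.05238551,   0.        , 323.66342276],
       [  0.        , 464.05238551, 231.38912391],
       [  0.        ,   0.        ,   1.        ]]), 'D': array([-0.06124684,  0.        ,  0.        ,  0.        ,  0.        ]), 'pose': array([[ 0.02000973,  0.98037104, -0.19614341,  0.32379284],
       [-0.99965998,  0.02289879,  0.0124724 ,  0.01864729],
       [ 0.01671902,  0.19582714,  0.9804959 ,  1.06117828],
       [ 0.        ,  0.        ,  0.        ,  1.        ]])}
{'t': 0.1, 'q': array([-7.93878896e+01,  2.81610310e+01,  8.93477327e+01, -2.08995974e-05,
        6.25493119e+01, -6.05075972e+00]), 'qvel': array([ 0.0303388 ,  0.10053817, -0.12454521,  0.00660521,  0.00730163,
       -0.01697105]), 'joint_torque': array([ 3.85458843e-03, -6.19445801e+01, -2.62026697e+01, -9.85330848e-05,
        2.84799324e-03, -6.32121828e-05]), 'position': array([ 0.17919485, -0.59855884,  0.2447759 ]), 'ee_rot': array([[ 2.86739821e-01, -9.58008476e-01, -1.86983883e-04],
       [-9.58007964e-01, -2.86739862e-01,  9.96215175e-04],
       [-1.00799831e-03, -1.06522513e-04, -9.99999486e-01]]), 'wrist_force': array([-0.005371  ,  0.31549847, -0.74994308]), 'torque': array([0.00152235, 0.02368588, 0.00484454]), 'finger_gap': 0.08563661727631498}
```

View pics/scene0.png

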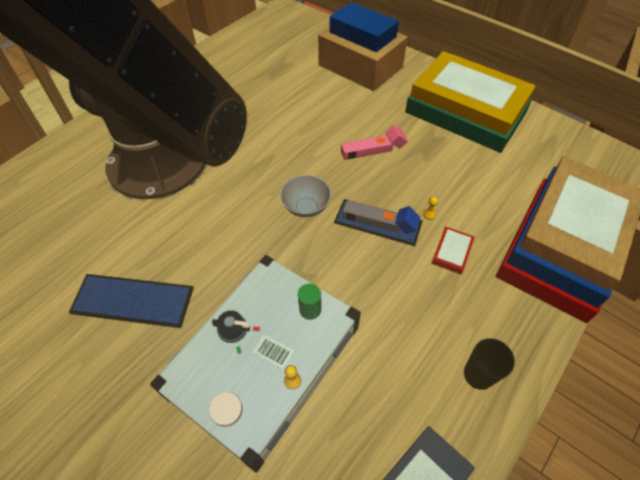

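View pics/top0.png

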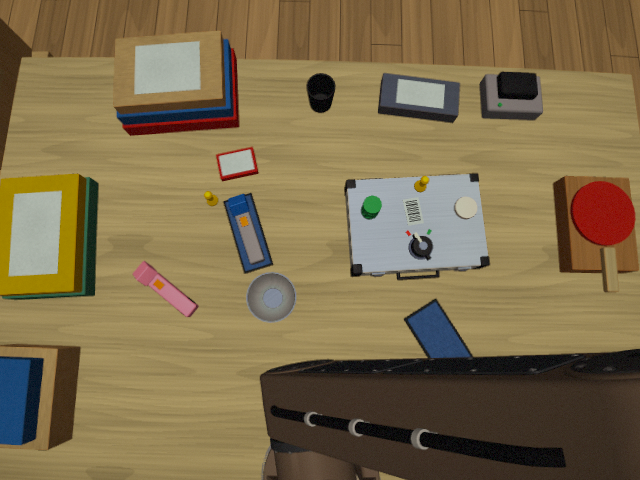

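The two pictures show the case with ring at top-view (422,247), tag (413,211), chips (372,207), puck (465,208), pawn_b (422,185). The blue/grey scanner is at (247,228) on the smaller blue mat. The pink lookalike is at (165,290), and the larger blue mat at (437,330) is partly under the arm. I'll measure with enlarged crops.

```bash
cat > h.py <<'E'
import numpy as np,cv2
from plant import bot
C={n:bot.get_calibration(n) for n in("scene","top")}
def ray(n,uv):
    c=C[n];p=cv2.undistortPoints(np.array(uv,float).reshape(-1,1,2),c["K"],np.array(c["D"]))[:,0]
    d=np.c_[p[:,0],-p[:,1],-np.ones(len(p))]@c["pose"][:3,:3].T
    return c["pose"][:3,3],d
def onz(n,uv,z):
    o,d=ray(n,uv);return o+d*((z-o[2])/d[:,2])[:,None]
def proj(n,P):
    c=C[n];P=np.atleast_2d(P);q=(P-c["pose"][:3,3])@c["pose"][:3,:3];q=q*[1,-1,-1]
    return cv2.projectPoints(q,np.zeros(3),np.zeros(3),c["K"],np.array(c["D"]))[0][:,0]
def two(uv1,uv2):
    o1,d1=ray("scene",uv1);o2,d2=ray("top",uv2);d1=d1[0]/np.linalg.norm(d1);d2=d2[0]/np.linalg.norm(d2)
    s=np.linalg.lstsq(np.c_[d1,-d2],o2-o1,rcond=None)[0]
    a,b=o1+s[0]*d1,o2+s[1]*d2;return (a+b)/2,np.linalg.norm(a-b)
def crop(n,im,x0,y0,x1,y1,k,name):
    cv2.imwrite(f"pics/{name}.png",cv2.resize(im[y0:y1,x0:x1],None,fx=k,fy=k,interpolation=cv2.INTER_CUBIC))
E
python3 - <<'E'
from h import *
t=cv2.imread("pics/top0.png");s=cv2.imread("pics/scene0.png")
crop("top",t,340,165,500,285,5,"t_case");crop("top",t,190,180,310,280,6,"t_scan")
crop("s",s,150,250,370,415+55,3.5 and 3,"s_case");crop("s",s,320,180,450,260,6,"s_scan")
E
```

```text
(no output)
```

View pics/t_case.png

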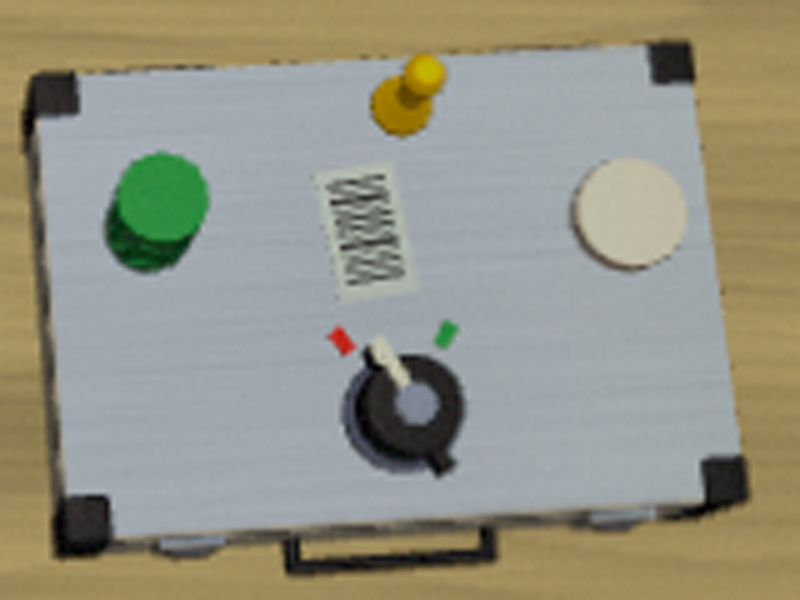

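View pics/t_scan.png

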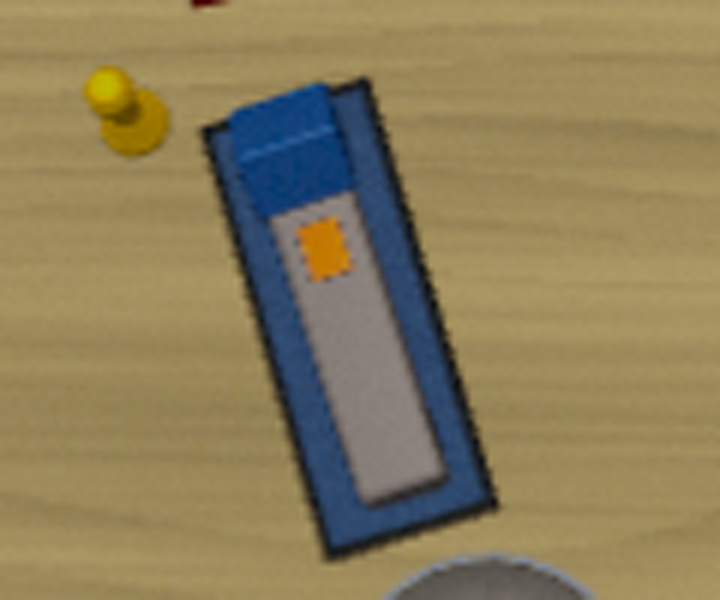

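View pics/s_case.png

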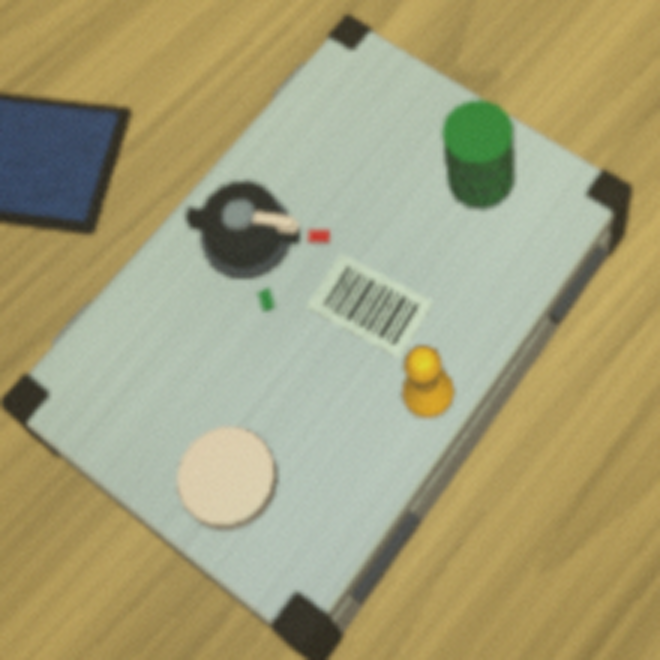

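View pics/s_scan.png

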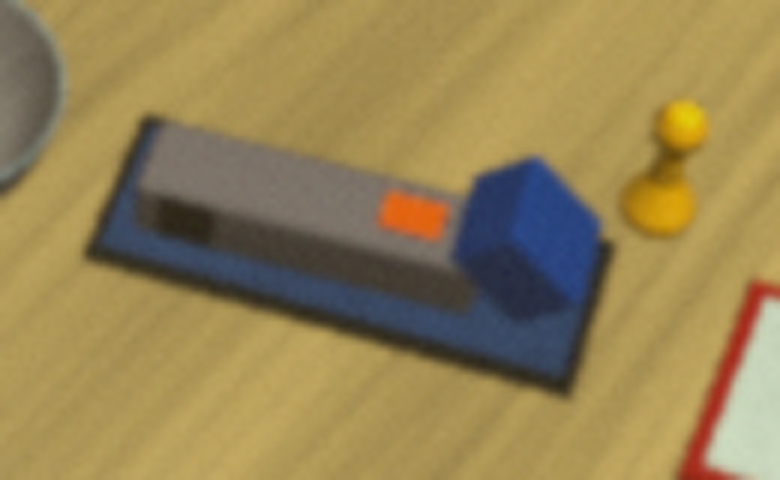

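The crops confirm it. The scanner is the grey handle with blue head on the small mat, and the case crop shows the white lug pointing at the red mark, ring centre at about crop (413,406). Next I measure everything.

Run:
```python
from h import *
t=cv2.imread("pics/top0.png");s=cv2.imread("pics/scene0.png")
np.set_printoptions(precision=4,suppress=True)
f=lambda p,k,o:((np.array(p,float)+.5)/k-.5+o)
tc=lambda p:f(p,5,[340,165]); sc=lambda p:f(p,3,[150,250]); ts=lambda p:f(p,6,[190,180]); ss=lambda p:f(p,6,[320,180])
def hdr(a):print('--',a)
hdr("ring top");print(onz("top",tc([413,406]),.096),onz("top",tc([417,404]),.096),onz("scene",sc([239,214]),.096),two(sc([238,214]),tc([417,404])))
hdr("lug tip root top / scene z=.090");print(onz("top",tc([[378,343],[405,380]]),.090),onz("scene",sc([[297,222],[255,215]]),.090))
hdr("marks");print(onz("top",tc([[342,341],[447,335]]),.068),onz("scene",sc([[319,236],[266,299]]),.068))
hdr("tag corners")
q=[[315,174],[393,162],[416,289],[341,302]];P=onz("top",tc(q),.069);print(P,P.mean(0))
q=[[341,256],[432,302],[400,355],[308,303]];P=onz("scene",sc(q),.069);print(P,P.mean(0))
hdr("puck top");print(onz("top",tc([631,213]),.082),onz("scene",sc([227,476]),.082))
hdr("chips top");print(onz("top",tc([164,196]),.127),onz("scene",sc([478,132]),.127))
hdr("pawnb head");print(onz("top",tc([425,75]),.118),onz("scene",sc([423,364]),.118))
hdr("lid corners");P=onz("top",tc([[36,72],[691,43],[745,480],[58,548]]),.068);print(P,P.mean(0))
hdr("mat corners")
P=onz("top",ts([[203,129],[370,79],[497,508],[327,559]]),.006);print(P,P.mean(0))
v=P[0]+P[1]-P[2]-P[3];print(np.degrees(np.arctan2(v[1],v[0])))
P=onz("scene",ss([[612,242],[570,394],[87,256],[152,117]]),.006);print(P,P.mean(0))
v=P[0]+P[1]-P[2]-P[3];print(np.degrees(np.arctan2(v[1],v[0])))
hdr("handle rear end top corners z=.034 and front at head")
P=onz("top",ts([[365,504-8],[447,473],[355,188],[270,215]]),.034);print(P)
P=onz("scene",ss([[138,184],[168,124],[478,192]]),.034);print(P)
hdr("pawna");print(onz("top",ts([109,91]),.05),onz("scene",ss([683,125]),.05))
```

```text
-- ring top
[[ 0.4906 -0.2033  0.096 ]] [[ 0.4915 -0.205   0.096 ]] [[ 0.49   -0.2032  0.096 ]] (array([ 0.491 , -0.2043,  0.0991]), np.float64(8.491227256759854e-05))
-- lug tip root top / scene z=.090
[[ 0.5187 -0.1901  0.09  ]
 [ 0.5028 -0.2015  0.09  ]] [[ 0.5156 -0.1849  0.09  ]
 [ 0.4945 -0.1967  0.09  ]]
-- marks
[[ 0.5236 -0.179   0.068 ]
 [ 0.5274 -0.2255  0.068 ]] [[ 0.522  -0.178   0.068 ]
 [ 0.5253 -0.2239  0.068 ]]
-- tag corners
[[ 0.5988 -0.1679  0.069 ]
 [ 0.6053 -0.203   0.069 ]
 [ 0.5476 -0.212   0.069 ]
 [ 0.5409 -0.1786  0.069 ]] [ 0.5732 -0.1904  0.069 ]
[[ 0.5404 -0.1791  0.069 ]
 [ 0.5977 -0.1671  0.069 ]
 [ 0.6041 -0.2005  0.069 ]
 [ 0.5452 -0.2109  0.069 ]] [ 0.5719 -0.1894  0.069 ]
-- puck top
[[ 0.5812 -0.3053  0.082 ]] [[ 0.5822 -0.306   0.082 ]]
-- chips top
[[ 0.5716 -0.0936  0.127 ]] [[ 0.5708 -0.093   0.127 ]]
-- pawnb head
[[ 0.6303 -0.2067  0.118 ]] [[ 0.6301 -0.2067  0.118 ]]
-- lid corners
[[ 0.6432 -0.0433  0.068 ]
 [ 0.6653 -0.3412  0.068 ]
 [ 0.4658 -0.3558  0.068 ]
 [ 0.4301 -0.055   0.068 ]] [ 0.5511 -0.1988  0.068 ]
-- mat corners
[[0.6019 0.2421 0.006 ]
 [0.6237 0.1777 0.006 ]
 [0.4556 0.1208 0.006 ]
 [0.4346 0.1845 0.006 ]] [0.529  0.1813 0.006 ]
18.84814375901747
[[0.6008 0.2436 0.006 ]
 [0.6245 0.1779 0.006 ]
 [0.4575 0.1199 0.006 ]
 [0.4363 0.1859 0.006 ]] [0.5298 0.1818 0.006 ]
19.2337314682728
-- handle rear end top corners z=.034 and front at head
[[0.4554 0.1672 0.034 ]
 [0.4647 0.1372 0.034 ]
 [0.5728 0.177  0.034 ]
 [0.5615 0.2086 0.034 ]]
[[0.4646 0.1392 0.034 ]
 [0.4562 0.1677 0.034 ]
 [0.5598 0.2114 0.034 ]]
-- pawna
[[0.6043 0.2692 0.05  ]] [[0.6047 0.27   0.05  ]]
```

```bash
cat >> h.py <<'E'
def go(pos,yaw=None,n=None):
    """print total shift in present tool axes (cm), and turn about tool z (deg, clockwise from above), keeping tool down; tilt error too"""
    s=bot.state();R=s["ee_rot"];d=R.T@(np.array(pos)-s["position"])*100
    y0=np.degrees(np.arctan2(R[1,0],R[0,0]))
    print("t %.2f pos %s yaw %.2f tilt %s F %s gap %.4f"%(s["t"],np.round(s["position"],4),y0,np.round(R[:2,2],4),np.round(s["wrist_force"],1),s["finger_gap"]))
    print("shift cm",np.round(d,2),"|",None if n is None else np.round(d/n,3)," turn",None if yaw is None else round((y0-yaw+180)%360-180,2))
E
python3 - <<'E'
from h import *
np.set_printoptions(precision=4,suppress=True)
f=lambda p,k,o:((np.array(p,float)+.5)/k-.5+o)
tc=lambda p:f(p,5,[340,165]); sc=lambda p:f(p,3,[150,250])
# predicted lug-tip pixels (white top at z .090) for ring angle th
c=np.array([.491,-.2037])
for a in (20,25,30,35,40):
    r=np.radians(a);e=np.array([np.cos(r),np.sin(r)])
    P=np.array([[*(c+.032*e),.09],[*(c-.032*e),.09]])
    print(a,((proj("top",P)-[340,165])*5).round(),((proj("scene",P)-[150,250])*3).round())
go([.491,-.204,.245],-62,14)
E
```

```text
20 [[382. 336.]
 [436. 476.]] [[293. 237.]
 [189. 202.]]
25 [[376. 338.]
 [442. 473.]] [[295. 233.]
 [187. 206.]]
30 [[370. 341.]
 [447. 471.]] [[296. 228.]
 [186. 211.]]
35 [[365. 344.]
 [453. 467.]] [[297. 223.]
 [184. 215.]]
40 [[360. 348.]
 [458. 463.]] [[298. 219.]
 [183. 220.]]
t 0.10 pos [ 0.1792 -0.5986  0.2448] yaw -73.34 tilt [-0.0002  0.001 ] F [-0.   0.3 -0.7] gap 0.0856
shift cm [-28.86 -41.18   0.01] | [-2.061 -2.942  0.001]  turn -11.34
```

Run:
```python
from h import *
t=cv2.imread("pics/top0.png");s=cv2.imread("pics/scene0.png")
a=cv2.resize(t[225:265,400:445],None,fx=8,fy=8,interpolation=cv2.INTER_CUBIC)
b=cv2.resize(s[305:345,205:260],None,fx=8,fy=8,interpolation=cv2.INTER_CUBIC)
cv2.imwrite("pics/lug.png",np.hstack([a,b]))
```

```text
(no output)
```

View pics/lug.png

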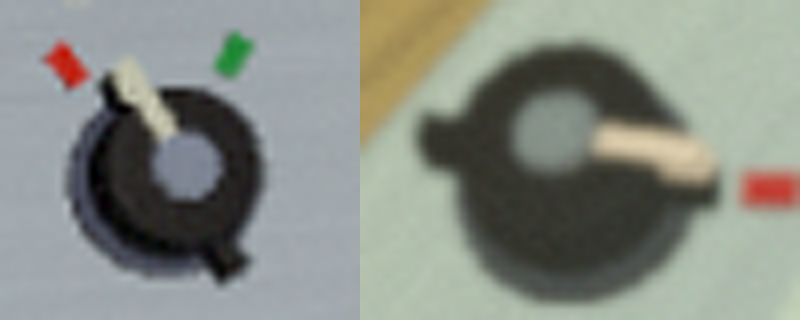

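Call:
arm_command(
  rows=[
    [-2.0, -3.0, 0, 0, 0, -2, 1],
    [-2.0, -3.0, 0, 0, 0, -2, 1],
    [-2.0, -3.0, 0, 0, 0, -2, 1],
    [-2.0, -3.0, 0, 0, 0, -2, 1],
    [-2.0, -3.0, 0, 0, 0, -2, 1],
  ],
  grip_force=40,
)

```text
t: 0.52
position: [0.2848, -0.4509, 0.245]
ee_rot: [[0.45, -0.893, -0.0], [-0.893, -0.45, 0.0], [-0.0, -0.0, -1.0]]
wrist_force: [0.4, 0.7, 0.5]
finger_gap: 0.0856
```

Run:
```python
from h import *
f=lambda p,o:((np.array(p,float)+.5)/8-.5+o)
for n,pts,o in(("top",[[187,165],[167,132],[147,97]],[400,225]),("scene",[[196,131],[238,139],[285,147]],[205,305])):
    P=onz(n,f(pts,o),.096);print(P.round(4))
    for i,j in((0,1),(0,2),(1,2)):
        d=P[j]-P[i];print(np.degrees(np.arctan2(d[1],d[0])).round(1))
go([.491,-.204,.245],-60,9)
```

```text
[[ 0.4919 -0.2049  0.096 ]
 [ 0.5007 -0.1997  0.096 ]
 [ 0.5101 -0.1946  0.096 ]]
30.5
29.7
29.0
[[ 0.4895 -0.2034  0.096 ]
 [ 0.4976 -0.1992  0.096 ]
 [ 0.5064 -0.1942  0.096 ]]
28.1
28.7
29.2
t 0.52 pos [ 0.2848 -0.4509  0.245 ] yaw -63.26 tilt [-0.0002  0.0004] F [0.4 0.7 0.5] gap 0.0856
shift cm [-1.278e+01 -2.953e+01  1.000e-02] | [-1.419e+00 -3.281e+00  1.000e-03]  turn -3.26
```

Lug direction is 29° in both views, and the green mark is at −30.5°, so the ring needs about 60° clockwise.

Call:
arm_command(
  rows=[
    [-1.4, -3.3, 0, 0, 0, 0, 1],
    [-1.4, -3.3, 0, 0, 0, 0, 1],
    [-1.4, -3.3, 0, 0, 0, 0, 1],
    [-1.4, -3.3, 0, 0, 0, 0, 1],
    [-1.4, -3.3, 0, 0, 0, 0, 1],
  ],
)

```text
t: 0.93
position: [0.401, -0.3143, 0.2452]
ee_rot: [[0.449, -0.894, -0.0], [-0.894, -0.449, 0.0], [-0.0, 0.0, -1.0]]
wrist_force: [0.6, -0.3, 0.4]
finger_gap: 0.0851
```

Call:
arm_command(
  rows=[
    [-1.4, -3.3, 1.5, 0, 0, 0, 1],
    [-1.4, -3.3, 2.5, 0, 0, 0, 1],
    [-1.4, -3.3, 2.5, 0, 0, 0, 1],
    [-1.4, -2.5, 2.5, 0, 0, -2, 1],
    [0, 0, 0, 0, 0, 0, 1],
  ],
)

```text
t: 1.35
position: [0.4842, -0.2084, 0.1535]
ee_rot: [[0.484, -0.875, -0.005], [-0.875, -0.484, 0.003], [-0.005, 0.003, -1.0]]
wrist_force: [-0.7, 0.5, -0.4]
finger_gap: 0.0854
```

Run:
```python
from h import *
go([.491,-.204,.089],-61,1)
```

```text
t 1.35 pos [ 0.4842 -0.2084  0.1535] yaw -61.03 tilt [-0.0051  0.0035] F [-0.7  0.5 -0.4] gap 0.0854
shift cm [-0.02 -0.83  6.45] | [-0.023 -0.827  6.451]  turn -0.03
```

Call:
arm_command(
  rows=[
    [0, -0.4, 2.0, 0, 0, 0, 1],
    [0, -0.4, 2.0, 0, 0, 0, 1],
    [0, 0, 1.5, 0, 0, 0, 1],
    [0, 0, 1.0, 0, 0, 0, 1],
    [0, 0, 0, 0, 0, 0, 1],
  ],
)

```text
t: 1.77
position: [0.49, -0.2087, 0.091]
ee_rot: [[0.479, -0.878, -0.003], [-0.878, -0.479, 0.001], [-0.003, 0.002, -1.0]]
wrist_force: [-0.2, 0.3, -0.2]
finger_gap: 0.0854
```

Run:
```python
from h import *
go([.491,-.204,.089],-61,1)
```

```text
t 1.77 pos [ 0.49   -0.2087  0.091 ] yaw -61.35 tilt [-0.0027  0.0014] F [-0.2  0.3 -0.2] gap 0.0854
shift cm [-0.37 -0.32  0.2 ] | [-0.366 -0.318  0.201]  turn -0.35
```

Call:
arm_command(
  rows=[
    [-0.37, -0.32, 0.2, 0, 0, 0, 1],
    [0, 0, 0, 0, 0, 0, 1],
  ],
)

```text
t: 1.93
position: [0.4919, -0.2038, 0.0911]
ee_rot: [[0.479, -0.878, 0.0], [-0.878, -0.479, -0.0], [0.0, -0.0, -1.0]]
wrist_force: [0.2, -0.4, 0.1]
finger_gap: 0.0849
```

Run:
```python
from h import *
go([.491,-.204,.089],-61,1)
im=bot.read_camera("scene");crop("s",im,150,250,370,420,3.5,"s1")
im=bot.read_camera("top");crop("s",im,340,165,500,285,5,"t1")
```

```text
t 1.93 pos [ 0.4919 -0.2038  0.0911] yaw -61.35 tilt [ 0.0005 -0.0003] F [ 0.2 -0.4  0.1] gap 0.0849
shift cm [-0.03  0.09  0.21] | [-0.03   0.089  0.212]  turn -0.35
```

View pics/s1.png

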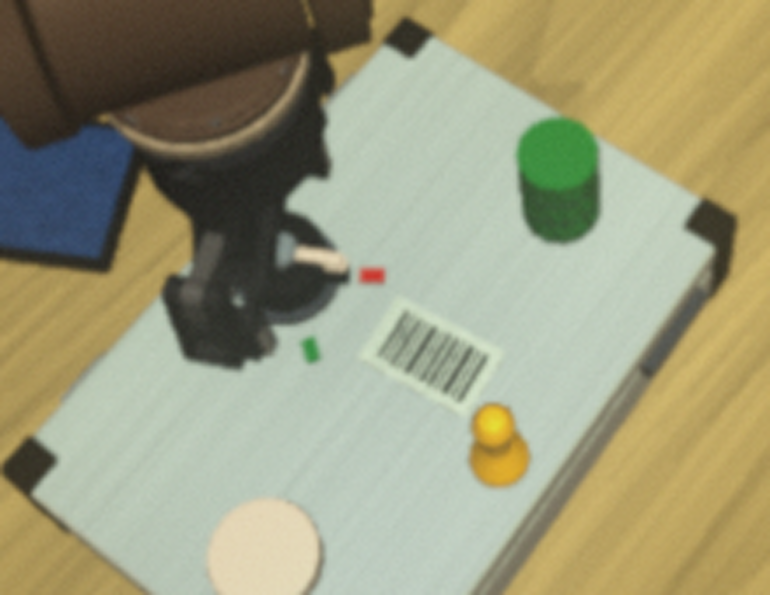

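The ring sits between the open fingers, with the white lug and red mark clear of them. I close now.

Call:
arm_command(
  rows=[
    [0, 0.1, 0.2, 0, 0, 0, 0.3],
    [0, 0, 0, 0, 0, 0, 0.3],
    [0, 0, 0, 0, 0, 0, 0.3],
    [0, 0, 0, 0, 0, 0, 0.3],
    [0, 0, 0, 0, 0, 0, 0.3],
  ],
)

```text
t: 2.45
position: [0.4909, -0.2047, 0.0891]
ee_rot: [[0.48, -0.877, 0.0], [-0.877, -0.48, -0.0], [0.0, -0.0, -1.0]]
wrist_force: [-2.4, -0.5, 5.9]
finger_gap: 0.0429
```

Call:
arm_command(
  rows=[
    [0, 0, 0, 0, 0, 0, 0.2],
    [0, 0, 0, 0, 0, 2, 0.2],
    [0, 0, 0, 0, 0, 4, 0.2],
    [0, 0, 0, 0, 0, 5, 0.2],
    [0, 0, 0, 0, 0, 5, 0.2],
  ],
)

```text
t: 2.87
position: [0.4909, -0.2047, 0.0891]
ee_rot: [[0.215, -0.977, 0.0], [-0.977, -0.215, -0.0], [0.0, -0.0, -1.0]]
wrist_force: [-1.3, 0.6, 5.6]
finger_gap: 0.0427
```

Call:
arm_command(
  rows=[
    [0, 0, 0, 0, 0, 5, 0.2],
    [0, 0, 0, 0, 0, 5, 0.2],
    [0, 0, 0, 0, 0, 5, 0.2],
    [0, 0, 0, 0, 0, 5, 0.2],
    [0, 0, 0, 0, 0, 5, 0.2],
  ],
)

```text
t: 3.28
position: [0.4909, -0.2048, 0.0891]
ee_rot: [[-0.218, -0.976, 0.0], [-0.976, 0.218, -0.0], [0.0, -0.0, -1.0]]
wrist_force: [-1.6, -0.0, 4.5]
finger_gap: 0.0425
```

Call:
arm_command(
  rows=[
    [0, 0, 0, 0, 0, 5, 0.2],
    [0, 0, 0, 0, 0, 5, 0.2],
    [0, 0, 0, 0, 0, 5, 0.2],
    [0, 0, 0, 0, 0, 4, 0.2],
    [0, 0, 0, 0, 0, 0, 0.2],
  ],
)

```text
t: 3.7
position: [0.4909, -0.2048, 0.0891]
ee_rot: [[-0.524, -0.852, 0.0], [-0.852, 0.524, -0.0], [0.0, -0.001, -1.0]]
wrist_force: [-2.2, -0.9, 4.9]
finger_gap: 0.0429
```

Run:
```python
from h import *
go([.491,-.204,.089],-121,1)
im=bot.read_camera("scene");crop("s",im,180,280,300,370,6,"s2")
im=bot.read_camera("top");crop("s",im,380,205,460,265,9,"t2")
```

```text
t 3.70 pos [ 0.4909 -0.2048  0.0891] yaw -121.60 tilt [ 0.0004 -0.0004] F [-2.2 -0.9  4.9] gap 0.0429
shift cm [-0.07  0.03  0.01] | [-0.068  0.034  0.007]  turn -0.6
```

View pics/s2.png

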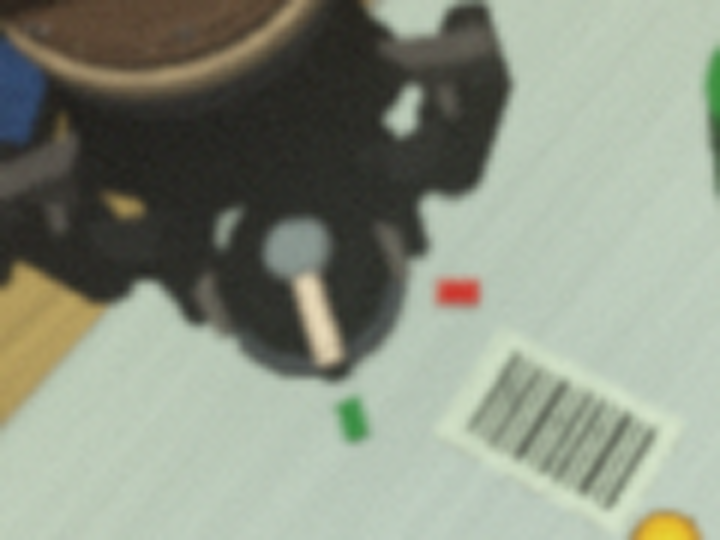

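View pics/t2.png

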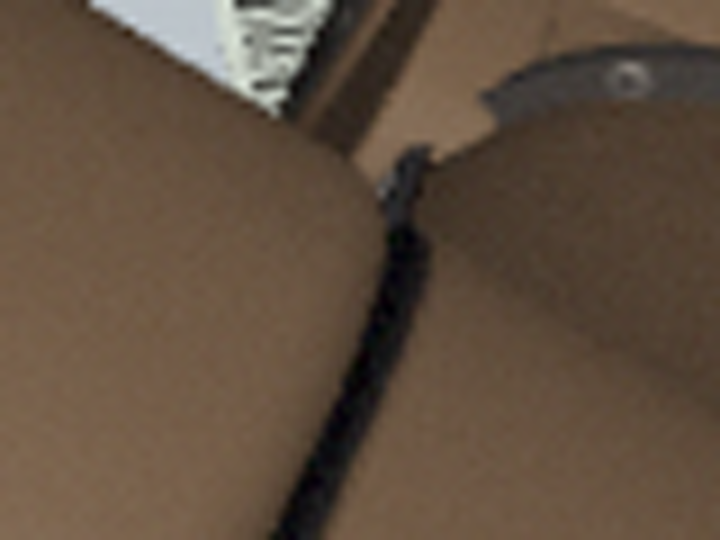

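The scene crop shows the lug stripe running from hub (297,247) to (329,358), pointing at the green mark at (352,420). I check the angle.

Run:
```python
from h import *
f=lambda p:((np.array(p,float)+.5)/6-.5+[180,280])
P=onz("scene",f([[297,247],[304,277],[327,350]]),.096);print(P.round(4))
G=onz("scene",f([[352,420],[459,293]]),.068);print(G.round(4))
for i,j in((0,1),(0,2),(1,2)):
    d=P[j]-P[i];print(np.degrees(np.arctan2(d[1],d[0])).round(1))
c=P[0]
for g in G:
    d=g-[.4908,-.2043,.068];print("mark",np.degrees(np.arctan2(d[1],d[0])).round(1))
```

```text
[[ 0.4893 -0.2032  0.096 ]
 [ 0.4972 -0.2082  0.096 ]
 [ 0.5173 -0.2193  0.096 ]]
[[ 0.5255 -0.2243  0.068 ]
 [ 0.5222 -0.178   0.068 ]]
-32.6
-29.8
-28.7
mark -29.9
mark 39.9
```

Within about 1° of green. I release, rise and check again.

Call:
arm_command(
  rows=[
    [0, 0, 0, 0, 0, 0, 1],
    [0, 0, 0, 0, 0, 0, 1],
    [0, 0, 0, 0, 0, 0, 1],
    [0, 0, 0, 0, 0, 0, 1],
    [0, 0, 0, 0, 0, 0, 1],
  ],
)

```text
t: 4.22
position: [0.4909, -0.2046, 0.0886]
ee_rot: [[-0.52, -0.854, -0.0], [-0.854, 0.52, -0.0], [0.0, 0.0, -1.0]]
wrist_force: [0.4, -0.4, -0.6]
finger_gap: 0.0857
```

Call:
arm_command(
  rows=[
    [0, 0, -1, 0, 0, 0, 1],
    [0, 0, -2.5, 0, 0, 0, 1],
    [0, 0, -4, 0, 0, 0, 1],
    [0, 0, -4, 0, 0, 0, 1],
    [0, 0, -4, 0, 0, 0, 1],
  ],
)

```text
t: 4.63
position: [0.4905, -0.2043, 0.2461]
ee_rot: [[-0.52, -0.854, -0.0], [-0.854, 0.52, 0.0], [0.0, 0.0, -1.0]]
wrist_force: [0.2, -0.6, -0.4]
finger_gap: 0.0855
```

Run:
```python
from h import *
im=bot.read_camera("scene");crop("s",im,180,280,300,370,6,"s3")
go([.53,.1815,.20],-70.8,1)
```

```text
t 4.68 pos [ 0.4926 -0.2054  0.2537] yaw -121.32 tilt [ 0.0091 -0.0053] F [-0.2 -0.3  6.6] gap 0.0856
shift cm [-34.99  16.97   5.2 ] | [-34.992  16.975   5.198]  turn -50.52
```

View pics/s3.png

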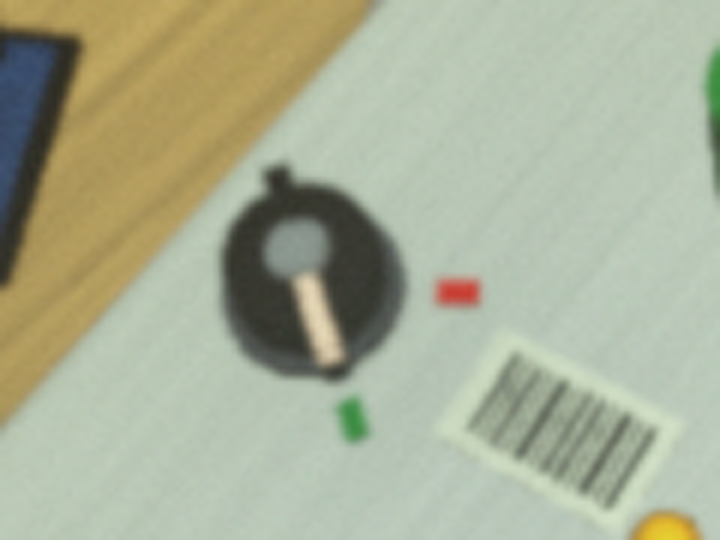

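Ring stays at green, and released lock is confirmed. Next is the scanner, about (0.531, 0.179) with yaw ≈ 20.8°.

```bash
cat >> h.py <<'E'
def rows(pos,yaw,n,cur=None):
    s=bot.state();p=s["position"];R=s["ee_rot"];y=np.degrees(np.arctan2(R[1,0],R[0,0]))
    dy=((yaw-y+180)%360-180)/n;dp=(np.array(pos)-p)/n*100
    for i in range(n):
        a=np.radians(y+dy*i);x=np.array([np.cos(a),np.sin(a),0]);z=np.array([0,0,-1]);yy=np.cross(z,x)
        print([round(float(v),1) for v in(x@dp,yy@dp,z@dp)],"turn",round(-dy,1))
E
python3 - <<'E'
from h import *
rows([.531,.179,.20],-69.2,11)
E
```

```text
[-3.2, 1.5, 0.5] turn -4.7
[-3.3, 1.3, 0.5] turn -4.7
[-3.4, 1.0, 0.5] turn -4.7
[-3.4, 0.7, 0.5] turn -4.7
[-3.5, 0.4, 0.5] turn -4.7
[-3.5, 0.1, 0.5] turn -4.7
[-3.5, -0.2, 0.5] turn -4.7
[-3.5, -0.5, 0.5] turn -4.7
[-3.4, -0.7, 0.5] turn -4.7
[-3.4, -1.0, 0.5] turn -4.7
[-3.3, -1.3, 0.5] turn -4.7
```

Call:
arm_command(
  rows=[
    [-2.0, 1.0, 0, 0, 0, -4.7, 1],
    [-3.3, 1.3, 0, 0, 0, -4.7, 1],
    [-3.4, 1.0, 0, 0, 0, -4.7, 1],
    [-3.4, 0.7, 0, 0, 0, -4.7, 1],
    [-3.5, 0.4, 0, 0, 0, -4.7, 1],
  ],
)

```text
t: 5.1
position: [0.5062, -0.0406, 0.2444]
ee_rot: [[-0.133, -0.991, 0.001], [-0.991, 0.133, -0.0], [0.0, -0.001, -1.0]]
wrist_force: [0.9, -0.3, -0.3]
finger_gap: 0.0853
```

Call:
arm_command(
  rows=[
    [-3.5, 0.1, 0, 0, 0, -4.7, 1],
    [-3.5, -0.2, 0.5, 0, 0, -4.7, 1],
    [-3.5, -0.5, 1, 0, 0, -4.7, 1],
    [-3.4, -0.7, 1, 0, 0, -4.7, 1],
    [-3.4, -1.0, 1, 0, 0, -4.7, 1],
  ],
)

```text
t: 5.52
position: [0.5246, 0.1342, 0.209]
ee_rot: [[0.274, -0.962, 0.001], [-0.962, -0.274, 0.0], [0.0, -0.001, -1.0]]
wrist_force: [0.1, -0.6, 0.9]
finger_gap: 0.0852
```

Run:
```python
from h import *
go([.531,.179,.12],-69.2,1);rows([.531,.179,.12],-69.2,4)
```

```text
t 5.52 pos [0.5246 0.1342 0.209 ] yaw -74.10 tilt [0.0009 0.    ] F [ 0.1 -0.6  0.9] gap 0.0852
shift cm [-4.13 -1.83  8.9 ] | [-4.132 -1.829  8.904]  turn -4.9
[-1.0, -0.5, 2.2] turn -1.2
[-1.0, -0.5, 2.2] turn -1.2
[-1.0, -0.5, 2.2] turn -1.2
[-1.0, -0.5, 2.2] turn -1.2
```

Call:
arm_command(
  rows=[
    [-1.0, -0.5, 2.0, 0, 0, -2.5, 1],
    [-1.0, -0.5, 2.0, 0, 0, -2.5, 1],
    [-1.0, -0.4, 2.0, 0, 0, 0, 1],
    [-1.0, -0.4, 2.0, 0, 0, 0, 1],
    [0, 0, 0, 0, 0, 0, 1],
  ],
)

```text
t: 5.93
position: [0.5276, 0.1771, 0.1261]
ee_rot: [[0.354, -0.935, -0.004], [-0.935, -0.354, -0.001], [-0.001, 0.004, -1.0]]
wrist_force: [-0.1, -0.5, -0.6]
finger_gap: 0.0854
```

Run:
```python
from h import *
go([.531,.179,.024],-69.2,1)
im=bot.read_camera("scene");crop("s",im,290,130,480,270,4,"s4")
```

```text
t 5.93 pos [0.5276 0.1771 0.1261] yaw -69.26 tilt [-0.0045 -0.0009] F [-0.1 -0.5 -0.6] gap 0.0854
shift cm [-0.05 -0.43 10.2 ] | [-0.046 -0.43  10.205]  turn -0.06
```

View pics/s4.png

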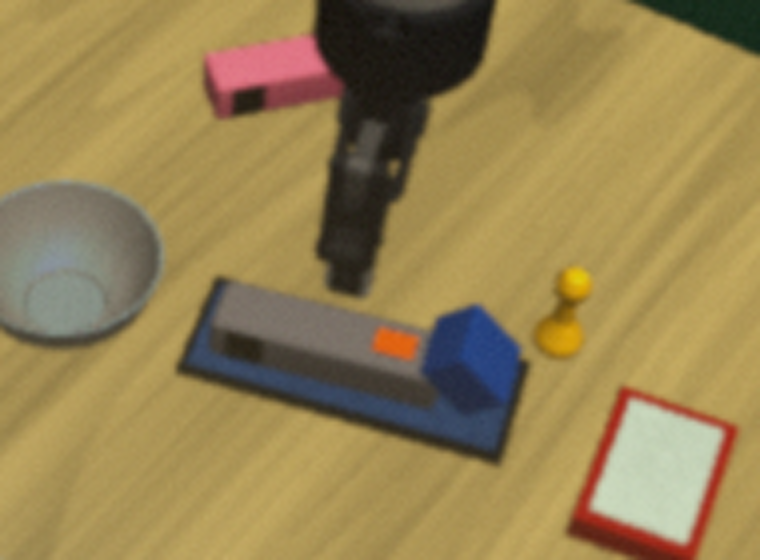

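The fingers stand straight above the blue/grey scanner's handle, with pawn, bowl and deck clear. I descend.

Call:
arm_command(
  rows=[
    [0, -0.2, 2.5, 0, 0, 0, 1],
    [0, -0.2, 2.5, 0, 0, 0, 1],
    [0, 0, 2.5, 0, 0, 0, 1],
    [0, 0, 1.5, 0, 0, 0, 1],
    [0, 0, 0.5, 0, 0, 0, 1],
  ],
)

```text
t: 6.4
position: [0.5327, 0.1767, 0.0331]
ee_rot: [[0.352, -0.936, -0.001], [-0.936, -0.352, -0.0], [-0.0, 0.001, -1.0]]
wrist_force: [-0.4, 0.3, -0.9]
finger_gap: 0.0853
```

Call:
arm_command(
  rows=[
    [0, 0, 0, 0, 0, 0, 1],
  ],
)

```text
t: 6.48
position: [0.533, 0.1769, 0.034]
ee_rot: [[0.352, -0.936, -0.0], [-0.936, -0.352, -0.0], [0.0, 0.0, -1.0]]
wrist_force: [0.2, 0.5, 0.1]
finger_gap: 0.0857
```

Run:
```python
from h import *
go([.531,.179,.024],-69.2,1)
```

```text
t 6.48 pos [0.533  0.1769 0.034 ] yaw -69.37 tilt [-0.0004 -0.0002] F [0.2 0.5 0.1] gap 0.0857
shift cm [-0.26  0.11  1.  ] | [-0.264  0.113  0.998]  turn -0.17
```

Call:
arm_command(
  rows=[
    [-0.25, 0.1, 0.5, 0, 0, 0, 1],
    [0, 0, 0.5, 0, 0, 0, 1],
    [0, 0, 0, 0, 0, 0, 0.8],
    [0, 0, 0, 0, 0, 0, 0.6],
    [0, 0, 0, 0, 0, 0, 0.5],
  ],
  grip_force=30,
)

```text
t: 6.9
position: [0.5311, 0.1795, 0.0241]
ee_rot: [[0.353, -0.936, 0.001], [-0.936, -0.353, 0.0], [0.0, -0.001, -1.0]]
wrist_force: [0.5, 0.0, 0.3]
finger_gap: 0.0518
```

Call:
arm_command(
  rows=[
    [0, 0, 0, 0, 0, 0, 0.4],
    [0, 0, 0, 0, 0, 0, 0.3],
    [0, 0, 0, 0, 0, 0, 0.1],
    [0, 0, 0, 0, 0, 0, 0.1],
    [0, 0, 0, 0, 0, 0, 0.1],
  ],
  grip_force=50,
)

```text
t: 7.32
position: [0.5311, 0.1795, 0.0241]
ee_rot: [[0.353, -0.936, 0.001], [-0.936, -0.353, 0.0], [0.0, -0.001, -1.0]]
wrist_force: [-0.4, -1.1, 5.1]
finger_gap: 0.0328
```

Run:
```python
from h import *
go([.531,.179,.024],-69.2,1)
im=bot.read_camera("scene");crop("s",im,290,130,480,270,4,"s5")
```

```text
t 7.32 pos [0.5311 0.1795 0.0241] yaw -69.34 tilt [0.0008 0.0001] F [-0.4 -1.1  5.1] gap 0.0328
shift cm [0.04 0.03 0.01] | [0.041 0.03  0.009]  turn -0.14
```

View pics/s5.png

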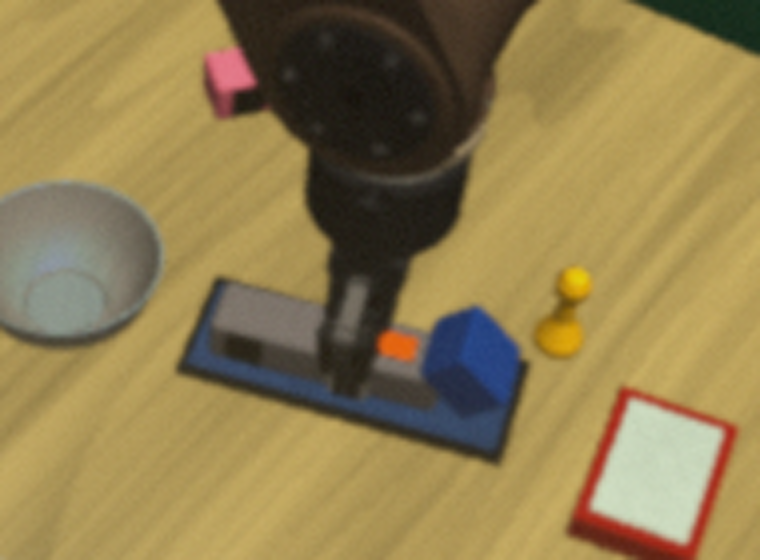

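Gripped (gap 33 mm over the 34 mm handle), and nothing else moved. I lift.

Call:
arm_command(
  rows=[
    [0, 0, -0.5, 0, 0, 0, 0.1],
    [0, 0, -1.5, 0, 0, 0, 0.1],
    [0, 0, -2.5, 0, 0, 0, 0.1],
    [0, 0, -3.5, 0, 0, 0, 0.1],
    [0, 0, -3.5, 0, 0, 0, 0.1],
  ],
)

```text
t: 7.78
position: [0.5303, 0.1793, 0.1395]
ee_rot: [[0.353, -0.936, -0.002], [-0.936, -0.353, -0.001], [-0.0, 0.002, -1.0]]
wrist_force: [0.8, 0.5, -0.6]
finger_gap: 0.0332
```

Call:
arm_command(
  rows=[
    [0, 0, -3.5, 0, 0, 0, 0.1],
    [0, 0, -3.5, 0, 0, 0, 0.1],
    [0, 0, -2.5, 0, 0, 0, 0.1],
    [0, 0, -1, 0, 0, 0, 0.1],
    [0, 0, 0, 0, 0, 0, 0.1],
  ],
)

```text
t: 8.2
position: [0.5313, 0.1796, 0.2457]
ee_rot: [[0.353, -0.936, 0.004], [-0.936, -0.353, 0.001], [0.001, -0.004, -1.0]]
wrist_force: [-0.2, 0.3, -1.6]
finger_gap: 0.0328
```

Run:
```python
from h import *
# target for scanner origin/tcp
tag=np.array([.5725,-.19]);u=np.radians(100.8);print(tag-.1256*np.array([np.cos(u),np.sin(u)]))
go([.596,-.3134,.23],10.8,1);rows([.596,-.3134,.23],10.8,20)
```

```text
[ 0.59603509 -0.31337528]
t 8.20 pos [0.5313 0.1796 0.2457] yaw -69.34 tilt [0.0037 0.0007] F [-0.2  0.3 -1.6] gap 0.0328
shift cm [48.41 11.35  1.56] | [48.408 11.35   1.561]  turn -80.14
[2.4, 0.6, 0.1] turn -4.0
[2.4, 0.7, 0.1] turn -4.0
[2.3, 0.9, 0.1] turn -4.0
[2.2, 1.1, 0.1] turn -4.0
[2.2, 1.2, 0.1] turn -4.0
[2.1, 1.4, 0.1] turn -4.0
[2.0, 1.5, 0.1] turn -4.0
[1.9, 1.6, 0.1] turn -4.0
[1.8, 1.8, 0.1] turn -4.0
[1.6, 1.9, 0.1] turn -4.0
[1.5, 2.0, 0.1] turn -4.0
[1.3, 2.1, 0.1] turn -4.0
[1.2, 2.2, 0.1] turn -4.0
[1.0, 2.3, 0.1] turn -4.0
[0.9, 2.3, 0.1] turn -4.0
[0.7, 2.4, 0.1] turn -4.0
[0.5, 2.4, 0.1] turn -4.0
[0.4, 2.5, 0.1] turn -4.0
[0.2, 2.5, 0.1] turn -4.0
[0.0, 2.5, 0.1] turn -4.0
```

Call:
arm_command(
  rows=[
    [1.2, 0.3, 0, 0, 0, -2, 0.1],
    [2.4, 0.6, 0, 0, 0, -4, 0.1],
    [2.4, 0.8, 0, 0, 0, -4, 0.1],
    [2.3, 0.9, 0, 0, 0, -4, 0.1],
    [2.2, 1.1, 0, 0, 0, -4, 0.1],
  ],
)

```text
t: 8.62
position: [0.5465, 0.0679, 0.2413]
ee_rot: [[0.628, -0.779, -0.003], [-0.779, -0.628, -0.0], [-0.002, 0.003, -1.0]]
wrist_force: [-0.5, -1.0, -1.6]
finger_gap: 0.0335
```

Call:
arm_command(
  rows=[
    [2.1, 1.3, 0, 0, 0, -4, 0.1],
    [2.0, 1.4, 0, 0, 0, -4, 0.1],
    [2.0, 1.6, 0, 0, 0, -4, 0.1],
    [1.8, 1.7, 0, 0, 0, -4, 0.1],
    [1.7, 1.8, 0, 0, 0, -4, 0.1],
  ],
)

```text
t: 9.03
position: [0.5628, -0.0553, 0.2412]
ee_rot: [[0.856, -0.517, -0.004], [-0.517, -0.856, 0.001], [-0.003, 0.001, -1.0]]
wrist_force: [0.8, -0.4, -1.1]
finger_gap: 0.0333
```

Call:
arm_command(
  rows=[
    [1.6, 1.9, 0, 0, 0, -4, 0.1],
    [1.4, 2.0, 0, 0, 0, -4, 0.1],
    [1.3, 2.1, 0, 0, 0, -4, 0.1],
    [1.1, 2.2, 0, 0, 0, -4, 0.1],
    [1.0, 2.3, 0, 0, 0, -4, 0.1],
  ],
)

```text
t: 9.45
position: [0.5802, -0.1776, 0.2411]
ee_rot: [[0.981, -0.193, -0.003], [-0.193, -0.981, 0.001], [-0.004, -0.001, -1.0]]
wrist_force: [1.1, -0.4, -0.6]
finger_gap: 0.0328
```

Run:
```python
from h import *
go([.596,-.3134,.2],10.8,1);rows([.596,-.3134,.2],10.8,7)
```

```text
t 9.45 pos [ 0.5802 -0.1776  0.2411] yaw -11.14 tilt [-0.0033  0.0014] F [ 1.1 -0.4 -0.6] gap 0.0328
shift cm [ 4.19 13.02  4.08] | [ 4.19  13.023  4.085]  turn -21.94
[0.6, 1.9, 0.6] turn -3.1
[0.5, 1.9, 0.6] turn -3.1
[0.4, 1.9, 0.6] turn -3.1
[0.3, 1.9, 0.6] turn -3.1
[0.2, 1.9, 0.6] turn -3.1
[0.1, 2.0, 0.6] turn -3.1
[-0.0, 2.0, 0.6] turn -3.1
```

Call:
arm_command(
  rows=[
    [0.6, 2.0, 0, 0, 0, -4, 0.1],
    [0.5, 2.0, 0, 0, 0, -4, 0.1],
    [0.4, 2.0, 0, 0, 0, -4, 0.1],
    [0.3, 2.0, 0, 0, 0, -4, 0.1],
    [0.2, 2.0, 0, 0, 0, -4, 0.1],
  ],
)

```text
t: 9.87
position: [0.5943, -0.2786, 0.2408]
ee_rot: [[0.988, 0.154, -0.003], [0.154, -0.988, 0.002], [-0.003, -0.002, -1.0]]
wrist_force: [0.4, -0.7, -1.1]
finger_gap: 0.0331
```

Call:
arm_command(
  rows=[
    [0, 1.5, 0, 0, 0, -2, 0.1],
    [0, 1.0, 0.5, 0, 0, 0, 0.1],
    [0, 0.5, 1, 0, 0, 0, 0.1],
    [0, 0, 1, 0, 0, 0, 0.1],
    [0, 0, 0, 0, 0, 0, 0.1],
  ],
)

```text
t: 10.28
position: [0.5988, -0.3063, 0.2147]
ee_rot: [[0.983, 0.184, -0.005], [0.184, -0.983, 0.003], [-0.004, -0.004, -1.0]]
wrist_force: [-0.5, 0.2, -1.3]
finger_gap: 0.0328
```

Run:
```python
from h import *
go([.596,-.3134,.1187],10.8,1)
im=bot.read_camera("scene");cv2.imwrite("pics/s6.png",im);crop("s",im,150,230,390,470,3 and 2.5,"s6c")
```

```text
t 10.28 pos [ 0.5988 -0.3063  0.2147] yaw 10.61 tilt [-0.0045  0.003 ] F [-0.5  0.2 -1.3] gap 0.0328
shift cm [-0.37  0.69  9.6 ] | [-0.374  0.685  9.603]  turn -0.19
```

View pics/s6c.png

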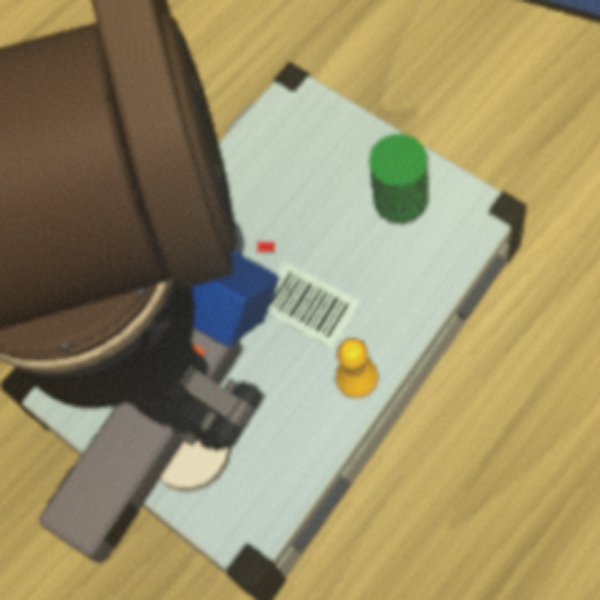

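The head points towards the tag with the handle over the puck, and chips and pawn are clear. I descend and correct.

Call:
arm_command(
  rows=[
    [-0.2, 0.3, 1, 0, 0, 0, 0.1],
    [-0.2, 0.3, 2, 0, 0, 0, 0.1],
    [0, 0, 2, 0, 0, 0, 0.1],
    [0, 0, 2, 0, 0, 0, 0.1],
    [0, 0, 1, 0, 0, 0, 0.1],
  ],
)

```text
t: 10.75
position: [0.5963, -0.3132, 0.1362]
ee_rot: [[0.983, 0.185, -0.002], [0.185, -0.983, 0.001], [-0.002, -0.002, -1.0]]
wrist_force: [0.0, 0.6, -1.8]
finger_gap: 0.0328
```

Call:
arm_command(
  rows=[
    [0, 0, 0, 0, 0, 0, 0.1],
    [0, 0, 0, 0, 0, 0, 0.1],
  ],
)

```text
t: 10.92
position: [0.5972, -0.3138, 0.1388]
ee_rot: [[0.983, 0.185, -0.0], [0.185, -0.983, -0.0], [-0.0, 0.0, -1.0]]
wrist_force: [0.8, 0.6, -0.7]
finger_gap: 0.033
```

Run:
```python
from h import *
go([.596,-.3134,.1187],10.8,1)
im=bot.read_camera("scene");cv2.imwrite("pics/s7.png",im);crop("s",im,200,300,320,390,6,"s7c")
```

```text
t 10.92 pos [ 0.5972 -0.3138  0.1388] yaw 10.68 tilt [-0.0001 -0.    ] F [ 0.8  0.6 -0.7] gap 0.0330
shift cm [-0.11 -0.07  2.01] | [-0.111 -0.066  2.012]  turn -0.12
```

View pics/s7c.png

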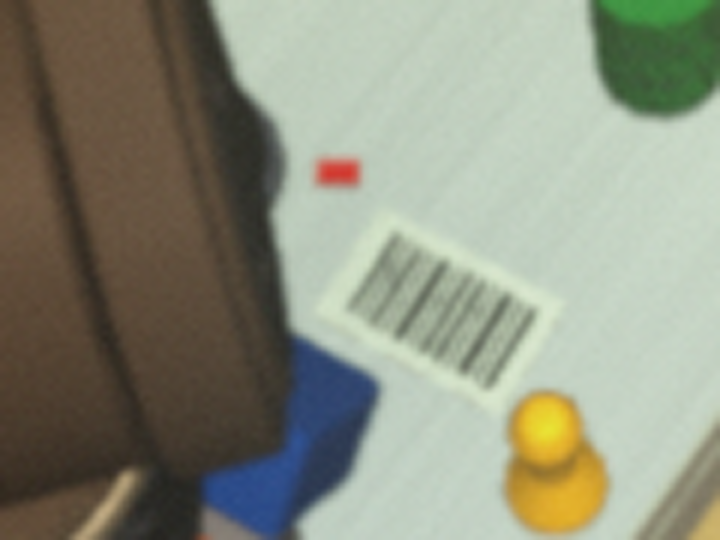

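Call:
arm_command(
  rows=[
    [-0.1, 0, 1, 0, 0, 0, 0.1],
    [0, 0, 1, 0, 0, 0, 0.1],
    [0, 0, 0, 0, 0, 0, 0.1],
    [0, 0, 0, 0, 0, 0, 0.1],
  ],
)

```text
t: 11.3
position: [0.5958, -0.3141, 0.118]
ee_rot: [[0.983, 0.185, -0.001], [0.185, -0.983, 0.001], [-0.001, -0.001, -1.0]]
wrist_force: [0.4, -0.6, -0.5]
finger_gap: 0.0333
```

Run:
```python
from h import *
go([.596,-.3134,.1187],10.8,1)
im=bot.read_camera("scene");cv2.imwrite("pics/s8.png",im);crop("s",im,150,290,320,450,4,"s8c")
im=bot.read_camera("top");cv2.imwrite("pics/t8.png",im);crop("s",im,340,165,500,285,5,"t8c")
# predicted head corners (scanner frame) for current tcp pose
s=bot.state();R=s["ee_rot"];o=s["position"]+R[:,2]*.018
ex=np.array([-R[0,1],-R[1,1],0]);ex/=np.linalg.norm(ex);
if ex[1]<0: ex=-ex
ey=np.cross([0,0,1],ex)
def W(x,y,z):return o+ex*x+ey*y+np.array([0,0,z])
w=W(.0761,0,.0169);b=(ex-np.array([0,0,1]))*.7071
print("window",w.round(4),"hit tag plane z=.068",(w+b*((w[2]-.068)/.7071)).round(4), "dist",(w[2]-.068)/.7071)
P=np.array([W(-.075,.017,.028),W(-.075,-.017,.028),W(.05,-.017,.028)])
print(((proj("scene",P)-[150,290])*4).round(), ((proj("top",P)-[340,165])*5).round())
```

```text
t 11.30 pos [ 0.5958 -0.3141  0.118 ] yaw 10.66 tilt [-0.0009  0.0005] F [ 0.4 -0.6 -0.5] gap 0.0333
shift cm [ 0.03 -0.06 -0.07] | [ 0.03  -0.061 -0.07 ]  turn -0.14
window [ 0.5821 -0.2395  0.1177] hit tag plane z=.068 [ 0.5729 -0.1907  0.068 ] dist 0.07023413440898159
[[120. 654.]
 [201. 708.]
 [405. 384.]] [[861. 161.]
 [842.  85.]
 [560. 129.]]
```

View pics/s8c.png

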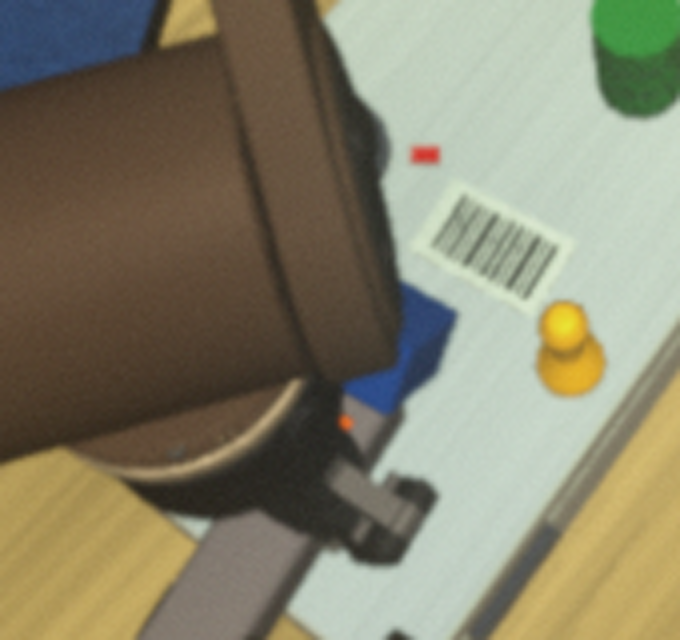

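View pics/t8c.png

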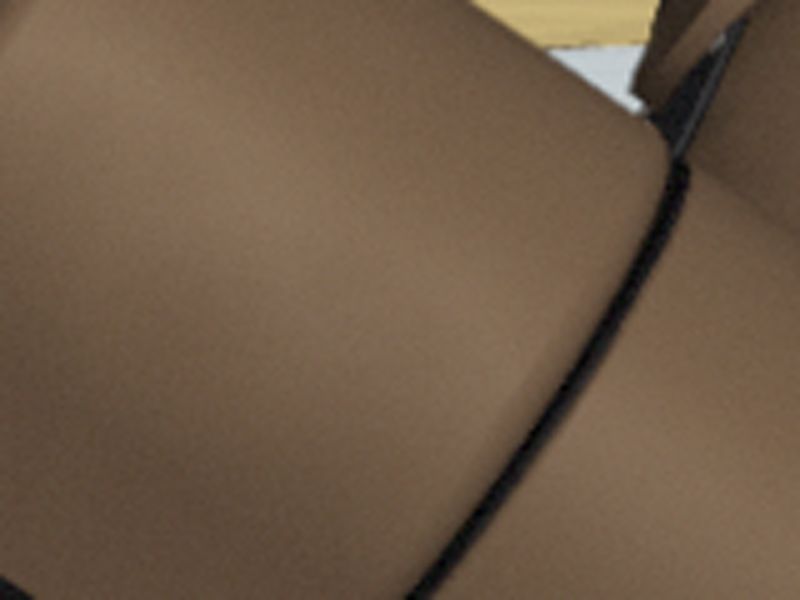

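Run:
```python
from h import *
s=bot.state();R=s["ee_rot"];ex=np.array([-R[0,1],-R[1,1],0]);ex=ex/np.linalg.norm(ex)
ey=np.cross([0,0,1],ex)
for dx in(0,):
  for pitch in(-4,0,4):
    c,q=np.cos(np.radians(pitch)),np.sin(np.radians(pitch)) # nose-up about tcp
    o=s["position"]
    def W(x,y,z):
        z=z-.018;return o+ex*(x*c-z*q)+ey*y+np.array([0,0,x*q+z*c])
    n=["rear31","top56","front31","low6"]
    P=np.array([W(.037,-.02,.031),W(.062,-.02,.056),W(.087,-.02,.031),W(.062,-.02,.006),W(-.075,-.017,.028)])
    print(pitch,((proj("scene",P)-[150,290])*4).round().tolist())
```

```text
-4 [[394.0, 417.0], [426.0, 333.0], [469.0, 302.0], [438.0, 383.0], [199.0, 703.0]]
0 [[391.0, 417.0], [420.0, 335.0], [466.0, 299.0], [438.0, 378.0], [201.0, 708.0]]
4 [[389.0, 418.0], [414.0, 338.0], [462.0, 296.0], [437.0, 372.0], [204.0, 711.0]]
```

Run:
```python
from h import *
im=cv2.imread("pics/s8.png");crop("s",im,225,350,285,410,10,"s8d")
```

```text
(no output)
```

View pics/s8d.png

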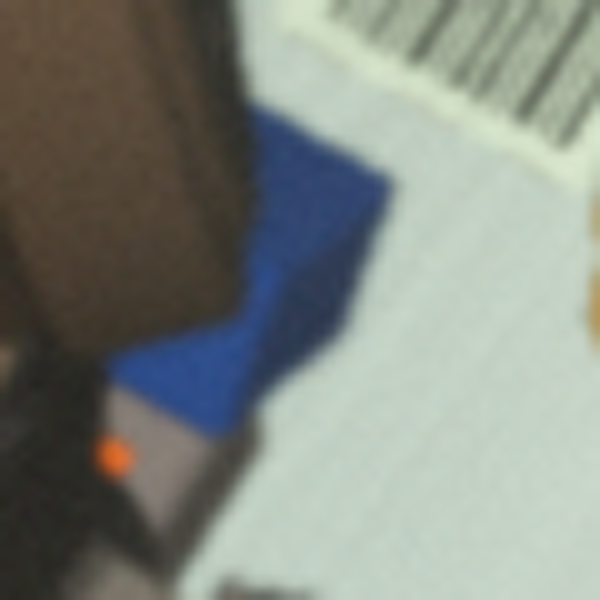

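The head corners sit within about 2–3 px of where a level scanner should project. Computed aim: tag middle 70 mm down the beam, under 3 mm off line. I hold still.

Call:
arm_command(
  rows=[
    [0, 0, 0, 0, 0, 0, 0.1],
    [0, 0, 0, 0, 0, 0, 0.1],
    [0, 0, 0, 0, 0, 0, 0.1],
    [0, 0, 0, 0, 0, 0, 0.1],
    [0, 0, 0, 0, 0, 0, 0.1],
  ],
)

```text
t: 11.82
position: [0.5961, -0.3142, 0.1188]
ee_rot: [[0.983, 0.185, 0.0], [0.185, -0.983, -0.0], [0.0, 0.0, -1.0]]
wrist_force: [0.4, -0.5, -0.5]
finger_gap: 0.0332
```

Call:
arm_command(
  rows=[
    [0, 0, 0, 0, 0, 0, 0.1],
    [0, 0, 0, 0, 0, 0, 0.1],
    [0, 0, 0, 0, 0, 0, 0.1],
    [0, 0, 0, 0, 0, 0, 0.1],
    [0, 0, 0, 0, 0, 0, 0.1],
  ],
)

```text
t: 12.23
position: [0.5961, -0.3142, 0.1186]
ee_rot: [[0.983, 0.185, -0.0], [0.185, -0.983, -0.0], [-0.0, 0.0, -1.0]]
wrist_force: [-0.4, -0.6, -1.1]
finger_gap: 0.0328
```

Call:
arm_command(
  rows=[
    [0, 0, 0, 0, 0, 0, 0.1],
    [0, 0, 0, 0, 0, 0, 0.1],
    [0, 0, 0, 0, 0, 0, 0.1],
    [0, 0, 0, 0, 0, 0, 0.1],
    [0, 0, 0, 0, 0, 0, 0.1],
  ],
)

```text
t: 12.65
position: [0.5961, -0.3142, 0.1187]
ee_rot: [[0.983, 0.185, 0.0], [0.185, -0.983, -0.0], [0.0, 0.0, -1.0]]
wrist_force: [-0.4, -0.5, -1.7]
finger_gap: 0.0332
```

Call:
arm_command(
  rows=[
    [0, 0, 0, 0, 0, 0, 0.1],
    [0, 0, 0, 0, 0, 0, 0.1],
    [0, 0, 0, 0, 0, 0, 0.1],
    [0, 0, 0, 0, 0, 0, 0.1],
    [0, 0, 0, 0, 0, 0, 0.1],
  ],
)

```text
t: 13.07
position: [0.5961, -0.3142, 0.1187]
ee_rot: [[0.983, 0.185, 0.0], [0.185, -0.983, -0.0], [0.0, 0.0, -1.0]]
wrist_force: [-0.0, -0.4, -1.2]
finger_gap: 0.033
```

Run:
```python
from h import *
go([.596,-.3134,.1187],10.8,1);print(np.abs(bot.state()["qvel"]).max())
```

```text
t 13.07 pos [ 0.5961 -0.3142  0.1187] yaw 10.66 tilt [ 0.0001 -0.0001] F [-0.  -0.4 -1.2] gap 0.0330
shift cm [ 0.01 -0.08 -0.  ] | [ 0.005 -0.08  -0.004]  turn -0.14
0.0358321890947347
```

Held still for 1.7 s. I lift and return.

Call:
arm_command(
  rows=[
    [0, 0, -1, 0, 0, 0, 0.1],
    [0, 0, -2, 0, 0, 0, 0.1],
    [0, 0, -3, 0, 0, 0, 0.1],
    [0, 0, -3, 0, 0, 0, 0.1],
    [0, 0, -3, 0, 0, 0, 0.1],
  ],
)

```text
t: 13.48
position: [0.5959, -0.3141, 0.2407]
ee_rot: [[0.983, 0.185, 0.0], [0.185, -0.983, -0.0], [0.0, 0.0, -1.0]]
wrist_force: [-0.2, -0.5, -0.9]
finger_gap: 0.0329
```

Run:
```python
from h import *
go([.530,.180,.24],-70.3,1);rows([.530,.180,.24],-70.3,20)
```

```text
t 13.48 pos [ 0.5959 -0.3141  0.2407] yaw 10.66 tilt [ 0.0002 -0.0002] F [-0.2 -0.5 -0.9] gap 0.0329
shift cm [  2.66 -49.77   0.07] | [  2.663 -49.772   0.065]  turn 80.96
[0.1, -2.5, 0.0] turn 4.0
[-0.0, -2.5, 0.0] turn 4.0
[-0.2, -2.5, 0.0] turn 4.0
[-0.4, -2.5, 0.0] turn 4.0
[-0.6, -2.4, 0.0] turn 4.0
[-0.7, -2.4, 0.0] turn 4.0
[-0.9, -2.3, 0.0] turn 4.0
[-1.1, -2.3, 0.0] turn 4.0
[-1.2, -2.2, 0.0] turn 4.0
[-1.4, -2.1, 0.0] turn 4.0
[-1.5, -2.0, 0.0] turn 4.0
[-1.7, -1.9, 0.0] turn 4.0
[-1.8, -1.7, 0.0] turn 4.0
[-1.9, -1.6, 0.0] turn 4.0
[-2.0, -1.5, 0.0] turn 4.0
[-2.1, -1.3, 0.0] turn 4.0
[-2.2, -1.2, 0.0] turn 4.0
[-2.3, -1.0, 0.0] turn 4.0
[-2.3, -0.9, 0.0] turn 4.0
[-2.4, -0.7, 0.0] turn 4.0
```

Call:
arm_command(
  rows=[
    [0, -1.2, 0, 0, 0, 2, 0.1],
    [0, -2.5, 0, 0, 0, 4, 0.1],
    [-0.2, -2.5, 0, 0, 0, 4, 0.1],
    [-0.3, -2.5, 0, 0, 0, 4, 0.1],
    [-0.5, -2.5, 0, 0, 0, 4, 0.1],
  ],
)

```text
t: 13.9
position: [0.5789, -0.2017, 0.2395]
ee_rot: [[0.991, -0.132, 0.001], [-0.132, -0.991, -0.0], [0.001, 0.0, -1.0]]
wrist_force: [-0.2, 0.5, -1.1]
finger_gap: 0.0331
```

Call:
arm_command(
  rows=[
    [-0.6, -2.4, 0, 0, 0, 4, 0.1],
    [-0.8, -2.4, 0, 0, 0, 4, 0.1],
    [-1.0, -2.3, 0, 0, 0, 4, 0.1],
    [-1.1, -2.2, 0, 0, 0, 4, 0.1],
    [-1.3, -2.1, 0, 0, 0, 4, 0.1],
  ],
)

```text
t: 14.32
position: [0.5627, -0.0782, 0.2396]
ee_rot: [[0.887, -0.462, 0.001], [-0.462, -0.887, -0.0], [0.001, -0.0, -1.0]]
wrist_force: [0.9, 1.3, -1.9]
finger_gap: 0.0328
```

Call:
arm_command(
  rows=[
    [-1.4, -2.0, 0, 0, 0, 4, 0.1],
    [-1.6, -1.9, 0, 0, 0, 4, 0.1],
    [-1.7, -1.8, 0, 0, 0, 4, 0.1],
    [-1.8, -1.7, 0, 0, 0, 4, 0.1],
    [-1.9, -1.6, 0, 0, 0, 4, 0.1],
  ],
)

```text
t: 14.73
position: [0.5462, 0.0443, 0.2395]
ee_rot: [[0.675, -0.738, 0.001], [-0.738, -0.675, -0.0], [0.001, -0.001, -1.0]]
wrist_force: [0.2, -0.1, -1.4]
finger_gap: 0.0332
```

Run:
```python
from h import *
go([.530,.181,.24],-70.5,1);rows([.530,.181,.24],-70.5,7)
```

```text
t 14.73 pos [0.5462 0.0443 0.2395] yaw -47.54 tilt [ 0.0009 -0.0001] F [ 0.2 -0.1 -1.4] gap 0.0332
shift cm [-11.18  -8.04  -0.05] | [-11.179  -8.038  -0.052]  turn 22.96
[-1.6, -1.1, -0.0] turn 3.3
[-1.7, -1.1, -0.0] turn 3.3
[-1.7, -1.0, -0.0] turn 3.3
[-1.8, -0.9, -0.0] turn 3.3
[-1.8, -0.8, -0.0] turn 3.3
[-1.9, -0.7, -0.0] turn 3.3
[-1.9, -0.5, -0.0] turn 3.3
```

Call:
arm_command(
  rows=[
    [-1.8, -1.3, 0, 0, 0, 4, 0.1],
    [-1.9, -1.2, 0, 0, 0, 4, 0.1],
    [-1.9, -1.0, 0, 0, 0, 4, 0.1],
    [-2.0, -0.9, 0, 0, 0, 4, 0.1],
    [-2.0, -0.8, 0, 0, 0, 4, 0.1],
  ],
)

```text
t: 15.15
position: [0.5342, 0.1532, 0.2395]
ee_rot: [[0.382, -0.924, 0.001], [-0.924, -0.382, 0.0], [0.0, -0.001, -1.0]]
wrist_force: [0.5, -0.9, -1.3]
finger_gap: 0.033
```

Call:
arm_command(
  rows=[
    [-1.2, -0.4, 0, 0, 0, 2, 0.1],
    [-0.6, -0.2, 0.5, 0, 0, 0, 0.1],
    [0, 0, 1, 0, 0, 0, 0.1],
    [0, 0, 0, 0, 0, 0, 0.1],
    [0, 0, 0, 0, 0, 0, 0.1],
  ],
)

```text
t: 15.57
position: [0.5331, 0.1702, 0.2229]
ee_rot: [[0.353, -0.936, -0.002], [-0.936, -0.353, -0.001], [-0.0, 0.002, -1.0]]
wrist_force: [0.8, 0.5, -1.3]
finger_gap: 0.0332
```

Run:
```python
from h import *
go([.530,.181,.06],-70.5,1)
```

```text
t 15.57 pos [0.5331 0.1702 0.2229] yaw -69.32 tilt [-0.0016 -0.0005] F [ 0.8  0.5 -1.3] gap 0.0332
shift cm [-1.12 -0.12 16.29] | [-1.119 -0.118 16.286]  turn 1.18
```

Call:
arm_command(
  rows=[
    [-0.6, -0.1, 1.5, 0, 0, 1.2, 0.1],
    [-0.5, 0, 2.5, 0, 0, 0, 0.1],
    [0, 0, 3, 0, 0, 0, 0.1],
    [0, 0, 3, 0, 0, 0, 0.1],
    [0, 0, 3, 0, 0, 0, 0.1],
  ],
)

```text
t: 15.98
position: [0.5308, 0.1808, 0.0927]
ee_rot: [[0.333, -0.943, 0.001], [-0.943, -0.333, 0.0], [0.0, -0.001, -1.0]]
wrist_force: [0.8, -0.1, -1.9]
finger_gap: 0.0328
```

Call:
arm_command(
  rows=[
    [0, 0, 2, 0, 0, 0, 0.1],
    [0, 0, 0.5, 0, 0, 0, 0.1],
    [0, 0, 0, 0, 0, 0, 0.1],
    [0, 0, 0, 0, 0, 0, 0.1],
  ],
)

```text
t: 16.32
position: [0.5311, 0.1813, 0.0694]
ee_rot: [[0.333, -0.943, 0.001], [-0.943, -0.333, 0.0], [0.0, -0.001, -1.0]]
wrist_force: [0.1, 0.8, -1.2]
finger_gap: 0.0334
```

Run:
```python
from h import *
go([.530,.181,.0245],-70.5,1)
im=bot.read_camera("scene");crop("s",im,290,130,480,270,4,"s9")
```

```text
t 16.32 pos [0.5311 0.1813 0.0694] yaw -70.56 tilt [0.0008 0.0001] F [ 0.1  0.8 -1.2] gap 0.0334
shift cm [-0.01  0.12  4.49] | [-0.008  0.116  4.495]  turn -0.06
```

View pics/s9.png

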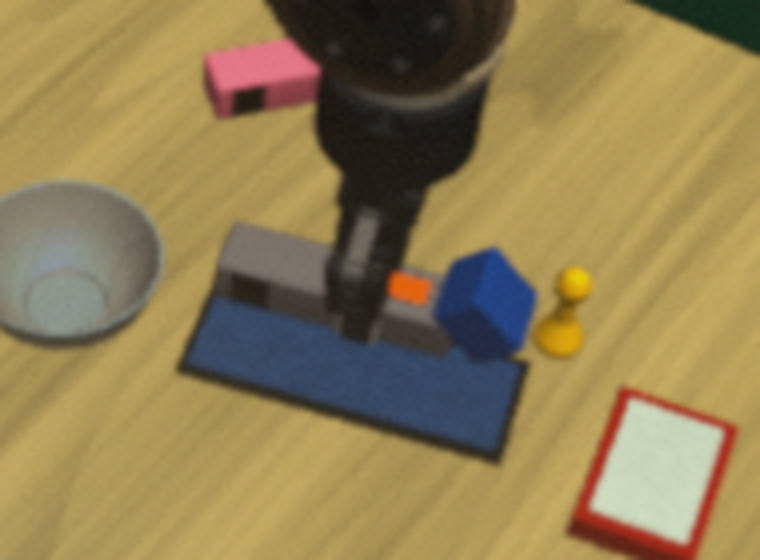

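The scanner is level above the mat, with pawn and bowl clear. I lower it gently.

Call:
arm_command(
  rows=[
    [0, 0.1, 1, 0, 0, 0, 0.1],
    [0, 0, 1, 0, 0, 0, 0.1],
    [0, 0, 1, 0, 0, 0, 0.1],
    [0, 0, 0.7, 0, 0, 0, 0.1],
    [0, 0, 0.3, 0, 0, 0, 0.1],
  ],
)

```text
t: 16.78
position: [0.529, 0.1812, 0.0271]
ee_rot: [[0.333, -0.943, -0.002], [-0.943, -0.333, -0.0], [-0.0, 0.002, -1.0]]
wrist_force: [-0.9, -0.6, -0.9]
finger_gap: 0.0331
```

Call:
arm_command(
  rows=[
    [0, 0, 0.2, 0, 0, 0, 0.1],
    [0, 0, 0.1, 0, 0, 0, 0.1],
    [0, 0, 0.1, 0, 0, 0, 0.1],
    [0, 0, 0.1, 0, 0, 0, 0.1],
    [0, 0, 0, 0, 0, 0, 0.1],
  ],
)

```text
t: 17.2
position: [0.5297, 0.1814, 0.0241]
ee_rot: [[0.333, -0.943, 0.001], [-0.943, -0.333, 0.0], [0.0, -0.001, -1.0]]
wrist_force: [0.6, -0.9, 3.1]
finger_gap: 0.0332
```

Touching the mat (z force went from −1 to +3 N at the same TCP height as the grasp). I open slowly.

Call:
arm_command(
  rows=[
    [0, 0, 0, 0, 0, 0, 0.4],
    [0, 0, 0, 0, 0, 0, 0.5],
    [0, 0, 0, 0, 0, 0, 0.7],
    [0, 0, 0, 0, 0, 0, 1],
    [0, 0, 0, 0, 0, 0, 1],
  ],
)

```text
t: 17.62
position: [0.5296, 0.1814, 0.0236]
ee_rot: [[0.333, -0.943, 0.0], [-0.943, -0.333, -0.0], [0.0, -0.0, -1.0]]
wrist_force: [-0.1, -0.1, -0.6]
finger_gap: 0.0767
```

Call:
arm_command(
  rows=[
    [0, 0, 0, 0, 0, 0, 1],
    [0, 0, 0, 0, 0, 0, 1],
    [0, 0, -0.5, 0, 0, 0, 1],
    [0, 0, -1.5, 0, 0, 0, 1],
    [0, 0, -3, 0, 0, 0, 1],
  ],
)

```text
t: 18.03
position: [0.5283, 0.181, 0.0721]
ee_rot: [[0.333, -0.943, -0.005], [-0.943, -0.333, -0.001], [-0.001, 0.005, -1.0]]
wrist_force: [0.4, -0.2, -0.2]
finger_gap: 0.0849
```

Call:
arm_command(
  rows=[
    [0, 0, -4, 0, 0, 0, 1],
    [0, 0, -4, 0, 0, 0, 1],
    [0, 0, -4, 0, 0, 0, 1],
    [0, 0, -3, 0, 0, 0, 1],
    [0, 0, 0, 0, 0, 0, 1],
  ],
)

```text
t: 18.45
position: [0.5312, 0.1818, 0.2301]
ee_rot: [[0.333, -0.943, 0.01], [-0.943, -0.333, 0.002], [0.001, -0.01, -1.0]]
wrist_force: [0.8, 0.0, 0.2]
finger_gap: 0.0853
```

Run:
```python
from h import *
go([.530,.181,.24],-70.5,1)
im=bot.read_camera("scene");cv2.imwrite("pics/s10.png",im)
im2=bot.read_camera("top");cv2.imwrite("pics/t10.png",im2)
cv2.imwrite("pics/c10.png",np.hstack([cv2.resize(im[180:280,310:450],None,fx=4,fy=4),cv2.resize(im[295:395,180:240+0],None,fx=4,fy=4)]))
```

```text
t 18.45 pos [0.5312 0.1818 0.2301] yaw -70.53 tilt [0.0095 0.002 ] F [0.8 0.  0.2] gap 0.0853
shift cm [ 0.04  0.13 -0.99] | [ 0.037  0.129 -0.992]  turn -0.03
```

View pics/s10.png

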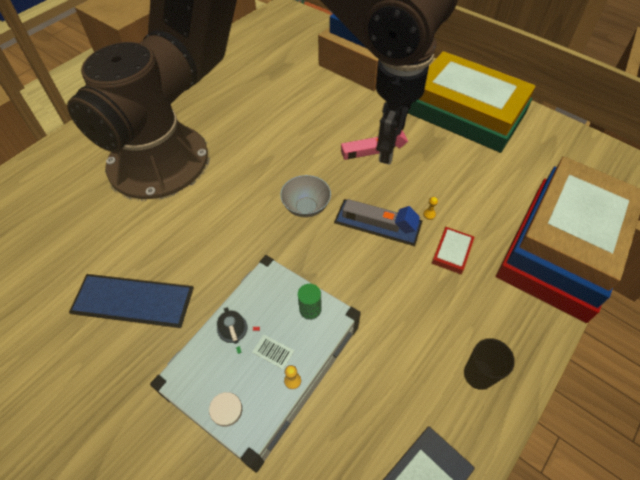

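View pics/c10.png

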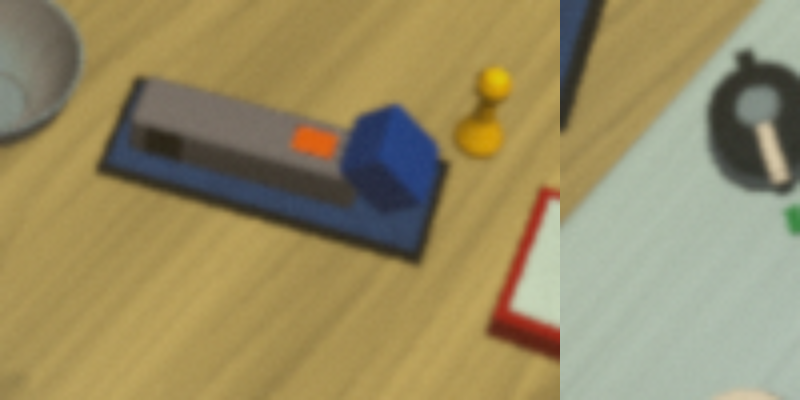

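View pics/t10.png

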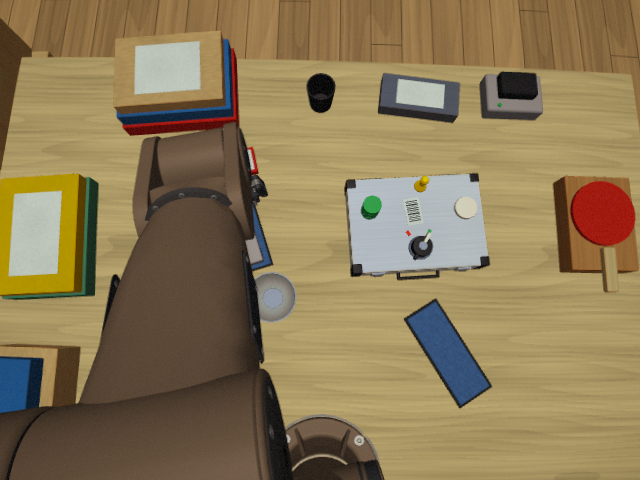

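The scene shows the scanner flat on its mat at (380,219), lug at green (232,330), and everything else in place. One numeric check follows.

Run:
```python
from h import *
t=cv2.imread("pics/t10.png");crop("t",t,400,225,445,265,14,"t10r")
s=cv2.imread("pics/s10.png");crop("s",s,320,180,450,260,6,"s10s")
a=cv2.imread("pics/scene0.png")
def cen(im,lo,hi,box):
    x0,y0,x1,y1=box;m=cv2.inRange(cv2.cvtColor(im[y0:y1,x0:x1],cv2.COLOR_BGR2HSV),lo,hi);M=cv2.moments(m);return np.array([M["m10"]/M["m00"]+x0,M["m01"]/M["m00"]+y0])
for n,lo,hi,b in(("chips",(50,80,30),(80,255,255),(290,275,330,325)),("pawn_b",(15,150,80),(35,255,255),(275,355,310,395)),("pawn_a",(15,150,80),(35,255,255),(422,190,445,225)),("deck",(0,150,50),(8,255,255),(430,222,478,275)),("puck",(5,20,170),(25,80,255),(200,385,250,430)),("bowl",(0,0,0),(180,60,255),(275,170,335,220))):
    print(n,cen(a,lo,hi,b).round(1),cen(s,lo,hi,b).round(1))
```

```text
chips [309.3 300.2] [309.3 300.2]
pawn_b [291.8 377.3] [291.8 377.3]
pawn_a [430.7 208.5] [430.8 208.5]
deck [451.2 255.4] [451.1 255.5]
puck [224.7 408.3] [224.7 408.3]
bowl [305.3 194.6] [305.3 194.7]
```

View pics/t10r.png

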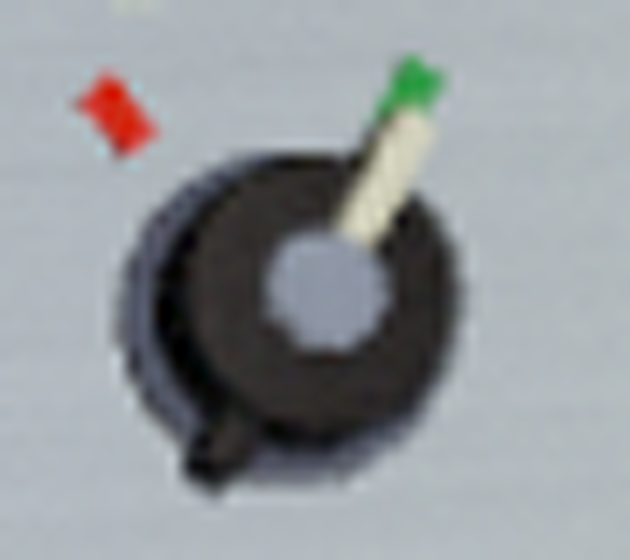

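View pics/s10s.png

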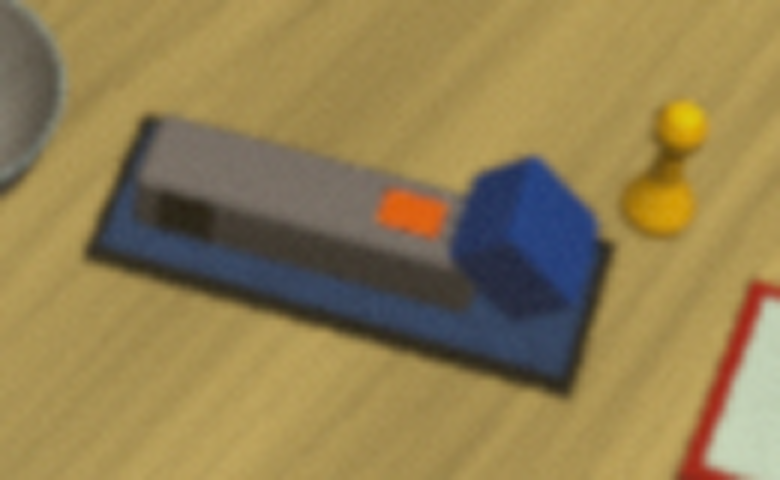

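Run:
```python
from h import *
f=lambda p:((np.array(p,float)+.5)/14-.5+[400,225])
P=onz("top",f([[327,291],[358,237],[392,170]]),.096)
for i,j in((0,1),(0,2),(1,2)):
    d=P[j]-P[i];print(np.degrees(np.arctan2(d[1],d[0])).round(1))
L=onz("top",f([[418,115],[215,465]]),.09);d=L[0]-L[1];print("lug-lug",np.degrees(np.arctan2(d[1],d[0])).round(1))
M=onz("top",f([[116,115],[414,84]]),.068)
for m in M:
    for c in(P[0],[.4908,-.2043,0]):d=m-c;print("mark",np.degrees(np.arctan2(d[1],d[0])).round(1))
# case yaw from long side edges (scene/top corners)
```

```text
-30.3
-28.8
-27.5
lug-lug -30.6
mark 39.3
mark 38.0
mark -28.8
mark -28.9
```

Both views put the lug within about 1–2° of the green mark. Nothing else has moved, so I hand in.

```bash
python3 -c "
from plant import bot
print(bot.close_job())"
```

```text
the job is handed in; nothing more can be done
None
```

The job was handed in at about 18.6 s of the 56 s allowed; `close_job` gives no verdict, so success rests on the checks below.

- **Lock ring:** I turned it about 60° clockwise. In the last pictures the white lug points at about −29°, with single readings from −27.5° to −32.6°. The green mark reads between −28.8° and −30.7°, so the ring is well inside the ±5.7° tolerance.
- **Scan:** I gripped the blue-headed scanner and held it over the puck side for more than 1.7 s. From the measured TCP pose, the tag's middle was 70 mm along the beam and less than about 3 mm off its line. The head's corners in the picture were up to about 4 px from where I expected them. Averaged out, that puts the head about 2 mm further back, still inside the 12 mm limit.
- **Scanner put back:** It lies flat along the mat's middle, released, with the TCP within 1 mm of the mat centre I measured. The gripper is raised clear.
- **Everything else:** In the scene camera, the chips, puck, both pawns, deck and bowl are within 0.1 px of where they started.

The mat was only partly visible in the last top picture because the arm was over it. The scanner's final position was therefore checked from the scene camera and the arm's own reading.

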